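# Load the carrier for the recycling station

## Task

Load the black carrier with the four empty packs: stand the beer bottle in the square tray and the drink can in the round tray, lay the flat fish tin in the oblong tray and stand the small food tin in the middle on top of it. Set the glass bottle down gently. Leave the hazardous look-alikes (spray can, battery pack and paint pot) standing where they are, and at the end let go of everything, the bottle, can and tins upright and at rest.

Things in the scene. Friction and masses are not known exactly. Their poses are not given: they have to be found in the camera images.
- bottle: EMPTY STUBBY BEER BOTTLE, amber glass, standing, about 190 g. 175 mm tall: body 60 mm in diameter up to 90 mm, shoulder narrowing from 90 to 128 mm, neck 28 mm in diameter from 128 to 165 mm, lip 31 mm wide on top. Origin: centre of its underside, z up.
- can: EMPTY SLIM DRINK CAN, bare aluminium, standing, about 20 g. 53 mm in diameter, 134 mm tall, straight side from 6 to 122 mm, flat top with a small pull tab and a dark opening. Origin: centre of its underside, z up.
- flat_tin: EMPTY FLAT FISH TIN, aluminium, lying bottom up: an oblong with widely rounded corners (18 mm radius), 60 mm along its x, 104 mm along its y, 28 mm high, about 40 g. The top is flat, with an embossed outline and nothing sticking up. Origin: centre of its underside, z up.
- small_tin: EMPTY SMALL FOOD TIN, bare steel, standing, about 45 g. 54 mm in diameter, 42 mm tall, three ribs round its side, flat top without handle. Origin: centre of its underside, z up.
- spray_can: SPRAY CAN (hazardous waste, stays where it is). Bare aluminium cylinder 53 mm in diameter like the drink can, but with a domed shoulder and a white nozzle 15 mm wide on top; 158 mm tall in all. Origin: centre of its underside, z up.
- battery_pack: BATTERY PACK (hazardous waste, stays where it is). Grey block of the flat tin's size, 60 mm along its x, 104 mm along its y, 28 mm high, but with square corners, two dark straps across it and two terminals 14 mm wide that stand up 10 mm from its top near the ends. Origin: centre of its underside, z up.
- paint_pot: PAINT POT (hazardous waste, stays where it is). Steel cylinder of the small tin's size, 54 mm in diameter and 42 mm tall, but with a raised lid and a thin wire handle arching over it to 76 mm height. Origin: centre of its underside, z up.
- square_tray: SQUARE TRAY, fixed, translucent plastic: 86 x 86 mm outside, 80 x 80 mm inside, 30 mm high, floor 3 mm thick. It stands on a low black carrier (120 x 440 mm, 4 mm floor, 8 mm rim) in a row with the two other trays, centres 140 mm apart along their y axes; which tray is in which of the three places changes. Origin: centre of its underside, z up.
- round_tray: ROUND TRAY, fixed, translucent plastic, in the same row on the carrier: 78 mm in diameter outside, 72 mm inside, 30 mm high, floor 3 mm thick. Origin: centre of its underside, z up.
- oblong_tray: OBLONG TRAY, fixed, translucent plastic, in the same row on the carrier: outside 86 mm along its x and 130 mm along its y (the row's direction), inside 80 x 124 mm, only 9 mm high, floor 3 mm thick. Origin: centre of its underside, z up.

How it is judged:
By the outcome, as a careful person would: the job done as asked, in the order asked, and still so for the second after the job is handed in, with the robot touching nothing.
It also fails if it takes over 120 s, if anything falls off the work surface, if the arm or the gripper's body presses on something with over 40 N, if the wrist force passes 120 N, or if a joint passes its speed limit or range.

## Robot

A 6-joint arm with a two-finger parallel gripper is mounted at the origin on the work surface. World frame = base frame: x ahead of the robot, y to its left, z up, the work surface at z = 0. Lengths are in mm, angles in rad, forces in N, time in s.
With the tool pointing down it reaches from about 325 to 1000 mm from the base axis. Payload 5.1 kg.
Tool frame: the origin (TCP) lies on the centre line of the jaws, within the pads' length; the fingertips stand 19 mm ahead of it and the grasp point (between the pads) is the TCP; z points along the fingers, x is the direction in which the jaws open and shut, and the axes are right-handed (so a half turn about z gives the same grasp; the last joint's range is limited). The gripper opens to 85 mm and grips with 20 to 120 N. Pads are 22 mm wide; open, the fingers measure 114 mm over their backs; the gripper's body (76 mm by 85 mm) begins 54 mm behind the grasp point. The pads swing forward as they close: fully open they stand 13 mm farther back than shut.
Start: joints at [1.22, 0.124, 1.65, -0, 1.367, -0.083], TCP at [172.018, 626.813, 213.422] pointing down, gripper open.
Joint ranges: [-2.61, 2.61], [-1.02, 2.33], [0.03, 2.71], [-1.35, 4.49], [0.32, 2.68], [-2.91, 2.91]. Speed limits (rad/s): [2.57, 2.57, 3.14, 3.14, 3.14, 3.14].

## Interface

Orientations are given as a unit quaternion [w, x, y, z].
In Python, from cell import env gives the robot as it stands.
- The arm moves only by the tool arm_command, never from a script. Its argument "commands" is a list of rows, each an object with "rot": the turn, a rotation vector about the tool's x, y, z in rad, a list of three; "xyz": the shift along the tool's x, y, z in m, a list of three; "jaw": the opening, from 0 (shut) to 1 (fully open). A call has 1 to 10 rows; each row is the pose to reach, as a shift and turn from the pose commanded when the call began, along the tool's axes at that moment; what a row does not reach only later rows make up. A row lasts 1/8 s, in which the tool goes at most 62.5 mm and 10.7 degrees, less where a joint would pass 70% of its speed; a pose out of reach is approached as far as the arm can. A call with a gripper value outside its range is refused whole. The fingers move at their own pace and stop on an object; the grip force is fixed at half the most. Time passes only in rows, so rows that repeat a pose let the fingers close. It gives the time, the measured TCP pose, the force and the opening at its end, in the units of the state.
- env.read_state(): the state, without advancing time (a new reading comes with each control period).
- env.read_camera(name): name is "scene" or "top" or "wrist"; returns a dict with "image" (384x512x3 uint8, blue, green, red), "mtx" (3x3 intrinsics, pixels), "dist" ([k1, k2, p1, p2, k3] as OpenCV has them; the pictures are not rectified), "position" and "attitude" of the camera in the world. Camera axes: x right, y down, z forward; pixel columns grow to the right and rows downward; lengths in mm; the calibration is good to about 2 mm. A picture is of the moment at which its call begins. There is no depth.
- env.sign_off(): hands the job in, once; it reports no verdict.
The state is a dict: "t": time; "q": joint angles; "dq": joint speeds; "tau": joint torques, N m; "tool_pos": TCP position; "tool_rot": TCP orientation; "contact_force": force on the tool from outside, world axes, zero at the start; "torque": the same for the moment, N m; "finger_gap": finger opening in mm.
Only numpy, scipy, OpenCV 4.12 (cv2) and the standard library are available. Lean on these libraries where they do the work, as an engineer would, in place of code of your own. Each camera call takes 0.05 s, during which the arm holds its last target.

## Working session

There is one attempt and no reset: what is moved stays moved. The work goes in short steps, Python scripts to look and compute and a tool call to move; the robot and the scene stay as the last step left them, time stands still between calls to the robot, and variables do not carry over. Pictures are saved under pics/ and viewed, and the job is handed in when it is done.

Besides the shell and the picture viewer there is one more tool, called after "Emit:" as name([rows], argument=value, ...), one row to a line, values as JSON. arm_command: Moves the arm, as the interface text tells. Its arguments: {"type":"object","properties":{"commands":{"type":"array"}},"required":["commands"]}

```bash
ls; mkdir -p pics; python3 - <<'E'
from cell import env
import cv2
print(env.read_state())
for n in ("scene","top","wrist"):
    c=env.read_camera(n); cv2.imwrite(f"pics/{n}0.png",c["image"]); print(n,c["mtx"],c["dist"],c["position"],c["attitude"])
E
```

```text
pics
{'t': 0.0, 'q': array([ 1.22039766e+00,  1.24536415e-01,  1.65170648e+00, -4.61100362e-05,
        1.36750348e+00, -8.26207426e-02]), 'dq': array([-1.83120505e-03,  9.93562032e-04, -1.39311428e-03, -1.75477585e-05,
       -1.82899178e-03,  9.09651284e-04]), 'tau': array([ 1.58501309e-03, -4.23608315e+01, -3.65459526e+01,  1.62449186e-05,
        6.96966905e-03, -7.77084210e-06]), 'tool_pos': array([171.80760464, 626.19279447, 212.1136083 ]), 'tool_rot': array([ 5.99120167e-04,  7.95166246e-01,  6.06390536e-01, -8.95094390e-04]), 'contact_force': array([ 0.32394005,  0.39056731, -0.29539501]), 'torque': array([-0.0024382 , -0.00527977, -0.01141733]), 'finger_gap': 85.43448997625536}
scene [[409.54834558   0.         255.07326955]
 [  0.         409.54834558 190.83225786]
 [  0.           0.           1.        ]] [-0.11323965  0.          0.          0.          0.        ] [808.41480077 638.77410431 707.69146961] [-0.09199971  0.21013128  0.89483667 -0.38294677]
top [[358.307078     0.         253.81721383]
 [  0.         358.307078   194.19932315]
 [  0.           0.           1.        ]] [-0.1117299  0.         0.         0.         0.       ] [345.47362611   8.56640691 896.35389199] [ 0.06503871 -0.69730465  0.71154219 -0.05695529]
wrist [[291.84665389   0.         254.15751639]
 [  0.         291.84665389 193.48853806]
 [  0.           0.           1.        ]] [-0.04613007  0.          0.          0.          0.        ] [ 93.45409786 650.03801098 373.72304288] [0.12710287 0.78479614 0.59906606 0.09518259]
```

View pics/scene0.png

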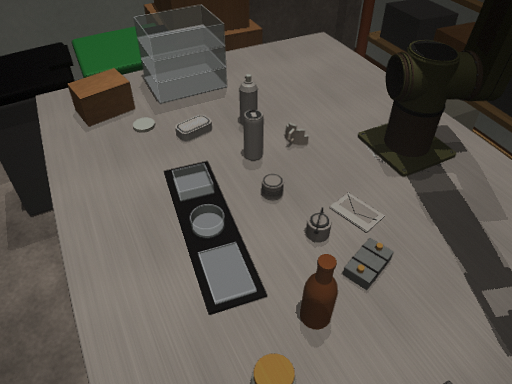

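View pics/top0.png

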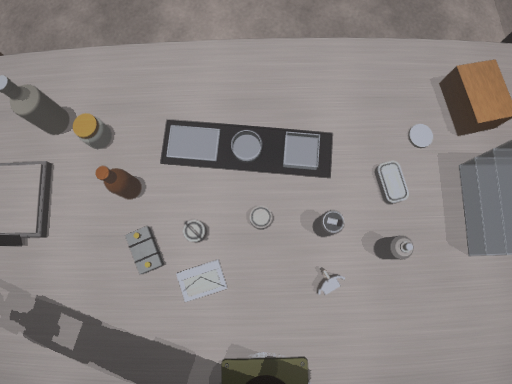

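View pics/wrist0.png

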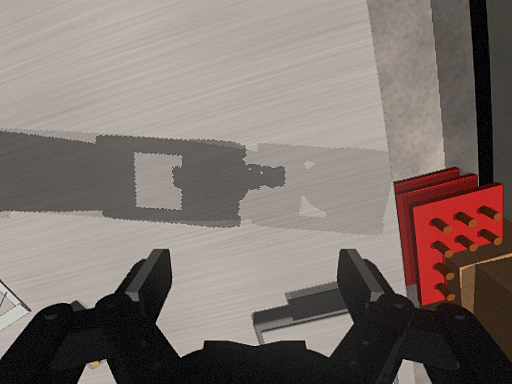

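The scene shows every item. In the top view they are at: bottle lip (103,172), can top (332,223), flat tin (393,182), small tin (261,216). The hazards are the spray can (402,247), battery (143,250) and paint pot (194,231). The trays are oblong (193,142), round (246,146) and square (301,151). Next I'll measure positions.

```bash
cat > h.py <<'E'
import numpy as np, cv2
from scipy.spatial.transform import Rotation as R
from cell import env
def rot(q): return R.from_quat([q[1],q[2],q[3],q[0]])
def ray(c,uv):
    p=cv2.undistortPoints(np.array([[uv]],float),c["mtx"],np.array(c["dist"]))[0,0]
    return np.array(c["position"]),rot(c["attitude"]).apply([p[0],p[1],1.])
def plane(c,uv,z):
    o,d=ray(c,uv); return o+d*(z-o[2])/d[2]
def proj(c,P):
    r=rot(c["attitude"]).inv(); p=r.apply(np.atleast_2d(P)-np.array(c["position"]))
    return cv2.projectPoints(p,np.zeros(3),np.zeros(3),c["mtx"],np.array(c["dist"]))[0][:,0]
def cross(c1,u1,c2,u2):
    a,d=ray(c1,u1); b,e=ray(c2,u2)
    s=np.linalg.lstsq(np.c_[d,-e],b-a,rcond=None)[0]
    p,q=a+s[0]*d,b+s[1]*e
    return (p+q)/2,np.linalg.norm(p-q)
def crop(img,x0,y0,x1,y1,f,name):
    cv2.imwrite(name,cv2.resize(img[y0:y1,x0:x1],None,fx=f,fy=f,interpolation=cv2.INTER_CUBIC))
E
python3 - <<'E'
from h import *
c=env.read_camera("top"); im=c["image"]
crop(im,80,110,280,260,4,"pics/tL.png"); crop(im,240,110,440,260,4,"pics/tR.png")
s=env.read_camera("scene")["image"]; crop(s,110,60,310,210,4,"pics/s1.png"); crop(s,200,180,400,330,4,"pics/s2.png")
E
```

```text
(no output)
```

View pics/tL.png

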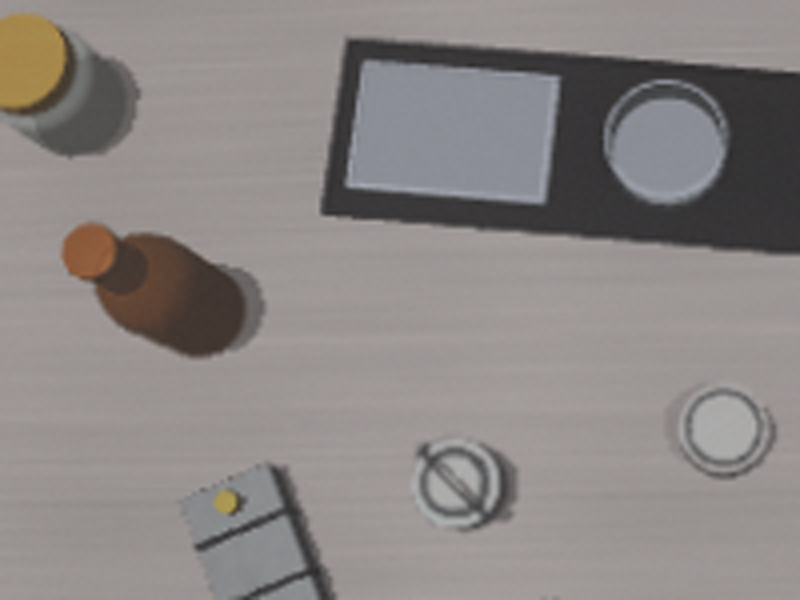

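View pics/tR.png

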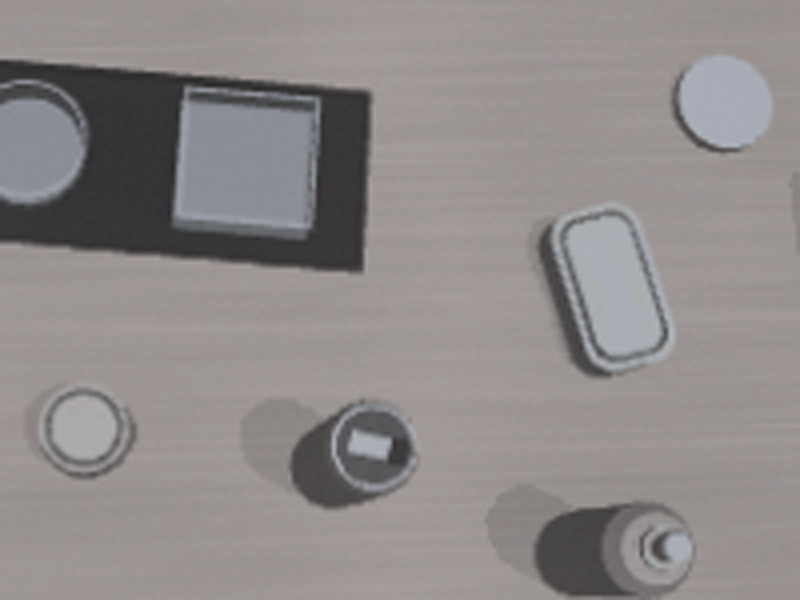

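View pics/s1.png

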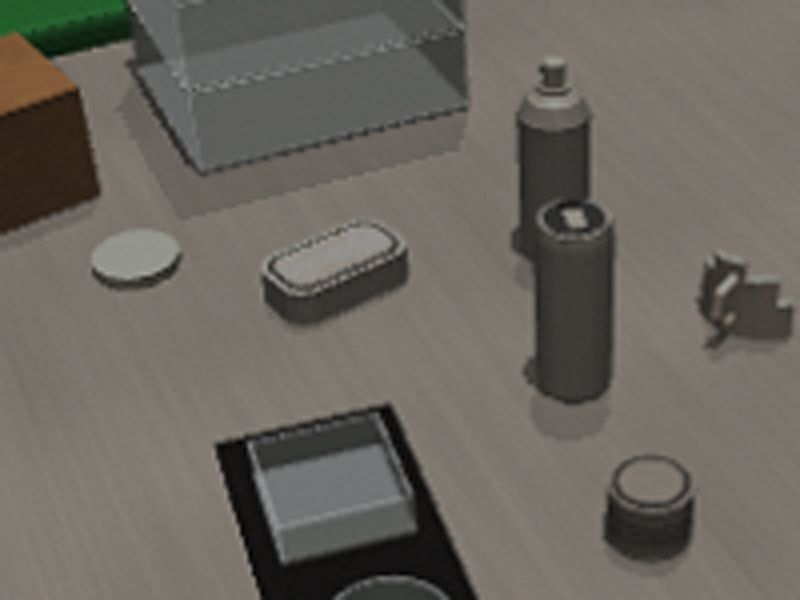

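View pics/s2.png

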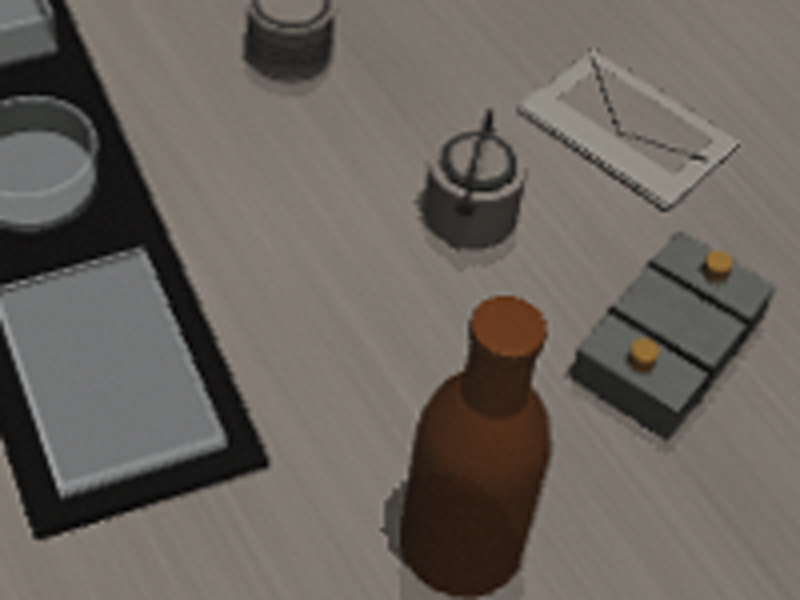

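```bash
python3 - <<'E'
from h import *
np.set_printoptions(precision=1,suppress=True)
T=env.read_camera("top"); S=env.read_camera("scene")
L=lambda X,Y:((X+.5)/4-.5+80,(Y+.5)/4-.5+110)
Rr=lambda X,Y:((X+.5)/4-.5+240,(Y+.5)/4-.5+110)
s1=lambda X,Y:((X+.5)/4-.5+110,(Y+.5)/4-.5+60)
s2=lambda X,Y:((X+.5)/4-.5+200,(Y+.5)/4-.5+180)
for n,t,s,z in [("bottle",L(90,251),s2(508,326),175),("can",Rr(375,447),s1(575,219),134),("small",L(722,428),s1(651,482),42),("flat",Rr(612,287),s1(336,255),28),
  ("spray",Rr(678,546),s1(552,68),158),("paintpot",L(460,483),s2(478,160),45)]:
    p,g=cross(T,t,S,s); print(n,"cross",p,"gap %.1f"%g,"T",plane(T,t,z),"S",plane(S,s,z))
# carrier
cs=[plane(T,q,8) for q in (L(346,39),L(322,214),Rr(362,272),Rr(371,91))]
cs=np.array(cs); print(cs, np.linalg.norm(np.diff(np.r_[cs,cs[:1]],axis=0),axis=1),cs.mean(0))
d=(cs[0]+cs[1]-cs[2]-cs[3])/2; print("row angle",np.degrees(np.arctan2(d[1],d[0])))
sq=np.array([plane(T,q,34) for q in (Rr(184,88),Rr(319,97),Rr(310,240),Rr(172,226))]);print("sq",sq.mean(0),np.linalg.norm(np.diff(sq,axis=0),axis=1))
print("round",plane(T,L(666,142),20)); ob=np.array([plane(T,q,13) for q in (L(363,60),L(560,74),L(546,204),L(346,188))]);print("ob",ob.mean(0),np.linalg.norm(np.diff(ob,axis=0),axis=1))
# flat tin mask
im=T["image"]; g=im[155:210,370:415].min(2); m=((g>150)*255).astype(np.uint8)
for thr in (165,175,185):
  m=((im[:,:,0]>thr)*255).astype(np.uint8); m[:155]=0;m[210:]=0;m[:,:372]=0;m[:,413:]=0
  cn=max(cv2.findContours(m,0,2)[0],key=cv2.contourArea)
  P=np.array([plane(T,tuple(q),28)[:2] for q in cn[:,0]],np.float32); print(thr,cv2.minAreaRect(P))
print(im[182,385:400,0], im[170,370:415,0])
E
```

```text
bottle cross [526.  336.8 174.1] gap 1.2 T [525.3 336.8 175. ] S [527. 337. 175.]
can cross [ 415.9 -152.9  133.9] gap 0.2 T [ 416. -153.  134.] S [ 415.9 -152.7  134. ]
small cross [440.3   2.4  44.3] gap 1.9 T [439.8   2.9  42. ] S [439.8  -0.4  42. ]
flat cross [ 521.9 -330.6   30.4] gap 0.3 T [ 522.3 -331.5   28. ] S [ 521.  -334.2   28. ]
spray cross [ 357.9 -306.7  153.3] gap 0.4 T [ 358.  -304.9  158. ] S [ 361.6 -298.5  158. ]
paintpot cross [409.6 160.2  43.1] gap 0.3 T [409.6 159.8  45. ] S [410.6 161.6  45. ]
[[ 707.1  246.1    8. ]
 [ 587.4  258.1    8. ]
 [ 539.2 -177.6    8. ]
 [ 660.  -190.9    8. ]] [120.3 438.4 121.5 439.6] [623.4  33.9   8. ]
row angle 83.77643159380736
sq [ 605.4 -103.7   34. ] [85.6 93.5 85.9]
round [625.9  34.3  20. ]
ob [639.4 172.3  13. ] [130.8  87.8 130.4]
165 ((523.7032470703125, -332.1807556152344), (84.94270324707031, 40.73879623413086), 13.58276653289795)
175 ((523.2361450195312, -332.669189453125), (82.5537109375, 40.66600799560547), 12.931476593017578)Traceback (most recent call last):
  File "<stdin>", line 21, in <module>
ValueError: max() iterable argument is empty
```

Both views agree within 2 mm for the four packs, and the heights come out right (174, 134, 44 and 30 mm). The carrier measures 438–440 × 120–121 mm, which matches its given size. Next I'll write a move helper and start with the bottle.

```bash
cat > go.py <<'E'
import sys
from h import *
# go.py x y z yawdeg : shift (m) & yaw turn in tool axes from measured pose
s=env.read_state(); r=rot(s["tool_rot"]); X=r.as_matrix()[:,0]
yaw=np.degrees(np.arctan2(X[1],X[0]))
x,y,z,w=map(float,sys.argv[1:5])
d=r.inv().apply(np.array([x,y,z])-s["tool_pos"])/1000
rz=-np.radians((w-yaw+180)%360-180)
tilt=r.as_matrix()[:,2]
print("t %.2f pos %s yaw %.2f tilt %s gap %.1f F %s"%(s["t"],s["tool_pos"].round(1),yaw,tilt.round(3),s["finger_gap"],s["contact_force"].round(1)))
print("shift",d.round(4),"turn z %.3f"%rz, "rows>=%.1f / %.1f"%(np.linalg.norm(d)/.0625,abs(rz)/.1867))
E
python3 go.py 526 337 230 30
```

```text
t 0.35 pos [172.  626.7 213.1] yaw 74.66 tilt [-0.    -0.001 -1.   ] gap 85.3 F [-0.4  0.6 -0. ]
shift [-0.1857  0.4181 -0.0168] turn z 0.779 rows>=7.3 / 4.2
```

Emit:
arm_command([
  {"xyz": [-0.03,0.06,-0.017],"rot": [0,0,0.13],"jaw": 1},
  {"xyz": [-0.055,0.12,-0.017],"rot": [0,0,0.26],"jaw": 1},
  {"xyz": [-0.08,0.18,-0.017],"rot": [0,0,0.39],"jaw": 1},
  {"xyz": [-0.105,0.24,-0.017],"rot": [0,0,0.52],"jaw": 1},
  {"xyz": [-0.13,0.295,-0.017],"rot": [0,0,0.65],"jaw": 1},
  {"xyz": [-0.155,0.35,-0.017],"rot": [0,0,0.779],"jaw": 1},
  {"xyz": [-0.175,0.395,-0.017],"rot": [0,0,0.779],"jaw": 1},
  {"xyz": [-0.186,0.418,-0.017],"rot": [0,0,0.779],"jaw": 1},
  {"xyz": [-0.186,0.418,-0.017],"rot": [0,0,0.779],"jaw": 1},
  {"xyz": [-0.186,0.418,-0.017],"rot": [0,0,0.779],"jaw": 1},
])

```text
t: 1.6
tool_pos: [525.3, 337.3, 230.3]
tool_rot: [-0.0, 0.966, 0.259, -0.0]
contact_force: [0.9, -0.7, -1.2]
finger_gap: 85.3
```

```bash
python3 go.py 526 337 152 30; python3 -c "
from h import *
c=env.read_camera('wrist'); cv2.imwrite('pics/w1.png',c['image']); print(proj(c,[[526,337,175]]))"
```

```text
t 1.60 pos [525.3 337.3 230.3] yaw 30.04 tilt [-0.001  0.    -1.   ] gap 85.3 F [ 0.9 -0.7 -1.2]
shift [0.0005 0.0006 0.0783] turn z 0.001 rows>=1.3 / 0.0
[[254.28775617 207.41800038]]
```

View pics/w1.png

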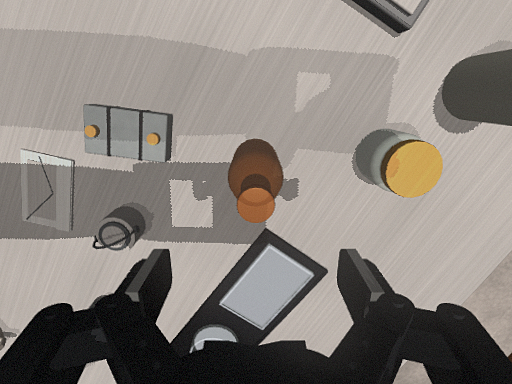

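The bottle lip is at (256,205) and I predicted (254,207), so it's centred between the jaws. Descending and gripping the neck.

Emit:
arm_command([
  {"xyz": [0,0.001,0.02],"rot": [0,0,0],"jaw": 1},
  {"xyz": [0,0.001,0.045],"rot": [0,0,0],"jaw": 1},
  {"xyz": [0,0.001,0.068],"rot": [0,0,0],"jaw": 1},
  {"xyz": [0,0.001,0.078],"rot": [0,0,0],"jaw": 1},
  {"xyz": [0,0.001,0.078],"rot": [0,0,0],"jaw": 0.6},
  {"xyz": [0,0.001,0.078],"rot": [0,0,0],"jaw": 0.4},
  {"xyz": [0,0.001,0.078],"rot": [0,0,0],"jaw": 0},
  {"xyz": [0,0.001,0.078],"rot": [0,0,0],"jaw": 0},
  {"xyz": [0,0.001,0.078],"rot": [0,0,0],"jaw": 0},
  {"xyz": [0,0.001,0.078],"rot": [0,0,0],"jaw": 0},
])

```text
t: 2.9
tool_pos: [527.3, 336.4, 154.2]
tool_rot: [-0.0, 0.966, 0.259, 0.001]
contact_force: [0.6, -0.2, 5.7]
finger_gap: 25.8
```

```bash
python3 go.py 526 337 240 30; python3 -c "
from h import *
c=env.read_camera('wrist'); cv2.imwrite('pics/w2.png',c['image'])"
```

```text
t 2.90 pos [527.3 336.4 154.2] yaw 30.02 tilt [ 0.003  0.001 -1.   ] gap 25.8 F [ 0.6 -0.2  5.7]
shift [-0.0006 -0.0011 -0.0858] turn z 0.000 rows>=1.4 / 0.0
```

View pics/w2.png

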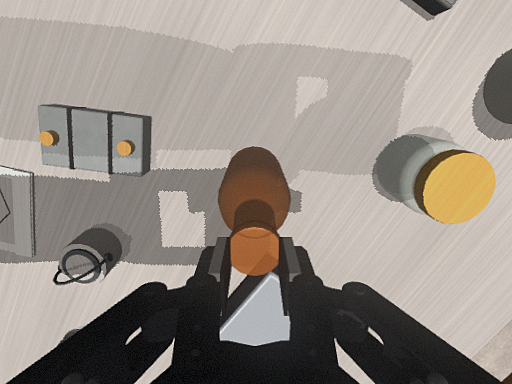

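The neck is held (gap 26 mm, lip at (255,250) between the pads). Lifting straight up slowly first.

Emit:
arm_command([
  {"xyz": [0,0,-0.01],"rot": [0,0,0],"jaw": 0},
  {"xyz": [0,0,-0.03],"rot": [0,0,0],"jaw": 0},
  {"xyz": [0,0,-0.055],"rot": [0,0,0],"jaw": 0},
  {"xyz": [0,0,-0.08],"rot": [0,0,0],"jaw": 0},
  {"xyz": [0,0,-0.095],"rot": [0,0,0],"jaw": 0},
  {"xyz": [0,0,-0.1],"rot": [0,0,0],"jaw": 0},
  {"xyz": [0,0,-0.1],"rot": [0,0,0],"jaw": 0},
])

```text
t: 3.82
tool_pos: [526.2, 335.9, 252.1]
tool_rot: [0.0, 0.966, 0.259, -0.0]
contact_force: [0.4, -0.3, -1.8]
finger_gap: 25.7
```

```bash
python3 go.py 608 -105 250 30; python3 - <<'E'
from h import *
c=env.read_camera('scene'); cv2.imwrite('pics/s3.png',c['image'])
c=env.read_camera('wrist'); cv2.imwrite('pics/w3.png',c['image'])
E
```

```text
t 3.83 pos [526.2 335.9 252.1] yaw 30.02 tilt [-0. -0. -1.] gap 25.7 F [ 0.4 -0.3 -1.8]
shift [-0.1498  0.4226  0.0022] turn z 0.000 rows>=7.2 / 0.0
```

View pics/s3.png

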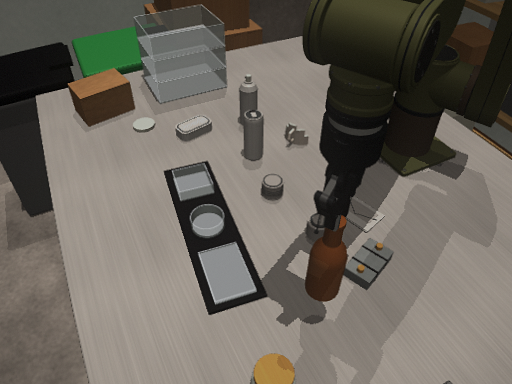

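The bottle hangs upright and clear of the table. Carrying it to the square tray.

Emit:
arm_command([
  {"xyz": [-0.009,0.025,0],"rot": [0,0,0],"jaw": 0},
  {"xyz": [-0.027,0.075,0],"rot": [0,0,0],"jaw": 0},
  {"xyz": [-0.045,0.128,0],"rot": [0,0,0],"jaw": 0},
  {"xyz": [-0.064,0.181,0],"rot": [0,0,0],"jaw": 0},
  {"xyz": [-0.083,0.234,0],"rot": [0,0,0],"jaw": 0},
  {"xyz": [-0.102,0.287,0],"rot": [0,0,0],"jaw": 0},
  {"xyz": [-0.12,0.34,0],"rot": [0,0,0],"jaw": 0},
  {"xyz": [-0.136,0.383,0],"rot": [0,0,0],"jaw": 0},
  {"xyz": [-0.145,0.41,0],"rot": [0,0,0],"jaw": 0},
  {"xyz": [-0.15,0.423,0],"rot": [0,0,0],"jaw": 0},
])

```text
t: 5.18
tool_pos: [607.8, -106.7, 251.1]
tool_rot: [-0.001, 0.966, 0.258, -0.001]
contact_force: [-0.3, 0.7, -1.9]
finger_gap: 25.9
```

Emit:
arm_command([
  {"xyz": [0,0,0.01],"rot": [0,0,0],"jaw": 0},
  {"xyz": [0,0,0.01],"rot": [0,0,0],"jaw": 0},
])

```text
t: 5.42
tool_pos: [607.2, -103.9, 240.3]
tool_rot: [-0.001, 0.966, 0.26, -0.001]
contact_force: [0.2, -0.3, -2.1]
finger_gap: 25.9
```

```bash
python3 go.py 608 -105 175 30; python3 - <<'E'
from h import *
c=env.read_camera('scene'); crop(c['image'],110,90,310,240,4,'pics/s4.png')
c=env.read_camera('top'); crop(c['image'],200,90,400,240,4,'pics/t4.png')
E
```

```text
t 5.42 pos [ 607.2 -103.9  240.3] yaw 30.08 tilt [-0.003  0.001 -1.   ] gap 25.9 F [ 0.2 -0.3 -2.1]
shift [0.0003 0.0016 0.0653] turn z 0.001 rows>=1.0 / 0.0
```

View pics/s4.png

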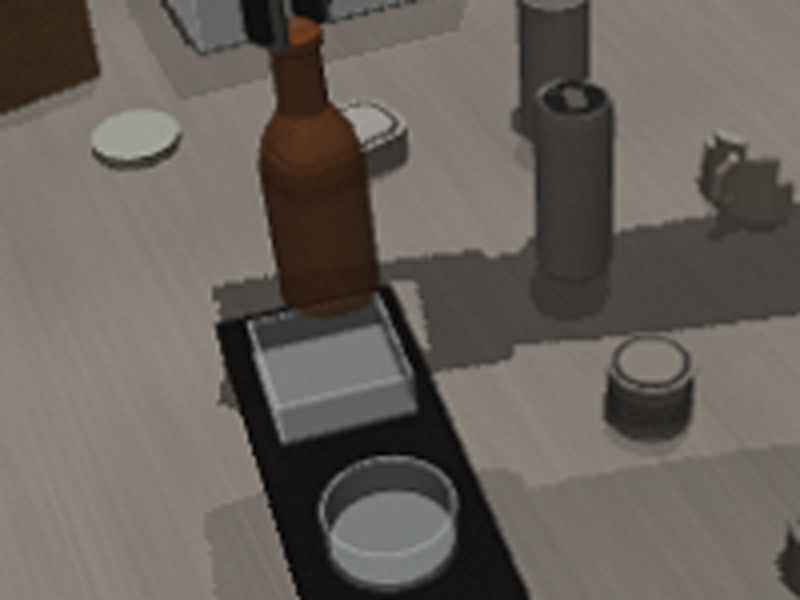

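View pics/t4.png

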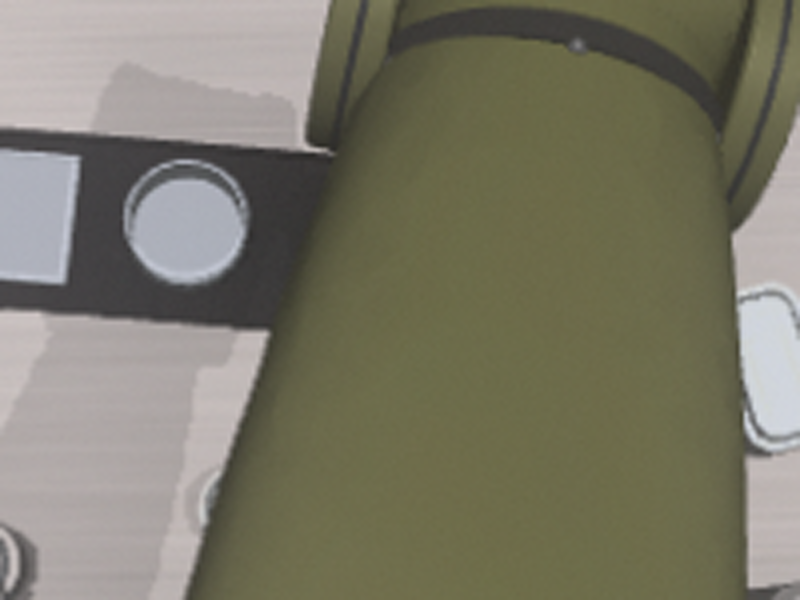

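```bash
python3 - <<'E'
from h import *
c=env.read_camera('scene'); print(proj(c,[[607,-104,86],[607,-104,176],[607,-104,261]]))
im=c["image"].astype(int); m=((im[:,:,2]-im[:,:,0])>35)
m[:90]=0;m[180:]=0;m[:,:165]=0;m[:,215:]=0
for v in range(95,166,6):
  u=np.where(m[v])[0]; print(v,u.min() if len(u) else None,u.max() if len(u) else None)
E
```

```text
[[190.69083954 161.20059092]
 [186.61907467 130.18470383]
 [182.36234067  97.05504729]]
95 181 188
101 182 183
107 None None
113 None None
119 177 195
125 175 197
131 178 193
137 None None
143 None None
149 None None
155 None None
161 None None
```

The bottle axis slope in the image is 0.145, against 0.13 predicted for vertical, so it's upright and over the tray. Lowering it, slower near the floor.

Emit:
arm_command([
  {"xyz": [0,0.001,0.015],"rot": [0,0,0],"jaw": 0},
  {"xyz": [0,0.001,0.03],"rot": [0,0,0],"jaw": 0},
  {"xyz": [0,0.001,0.043],"rot": [0,0,0],"jaw": 0},
  {"xyz": [0,0.001,0.054],"rot": [0,0,0],"jaw": 0},
  {"xyz": [0,0.001,0.062],"rot": [0,0,0],"jaw": 0},
  {"xyz": [0,0.001,0.068],"rot": [0,0,0],"jaw": 0},
  {"xyz": [0,0.001,0.072],"rot": [0,0,0],"jaw": 0},
  {"xyz": [0,0.001,0.074],"rot": [0,0,0],"jaw": 0},
  {"xyz": [0,0.001,0.074],"rot": [0,0,0],"jaw": 0},
])

```text
t: 6.7
tool_pos: [608.8, -106.2, 168.6]
tool_rot: [0.0, 0.966, 0.259, 0.0]
contact_force: [-0.0, 0.5, -1.6]
finger_gap: 26.2
```

```bash
python3 go.py 608 -105 161 30; python3 - <<'E'
from h import *
c=env.read_camera('scene'); crop(c['image'],110,60,310,210,4,'pics/s5.png')
E
```

```text
t 6.70 pos [ 608.8 -106.2  168.6] yaw 30.03 tilt [ 0. -0. -1.] gap 26.2 F [-0.   0.5 -1.6]
shift [-0.     -0.0014  0.0076] turn z 0.000 rows>=0.1 / 0.0
```

View pics/s5.png

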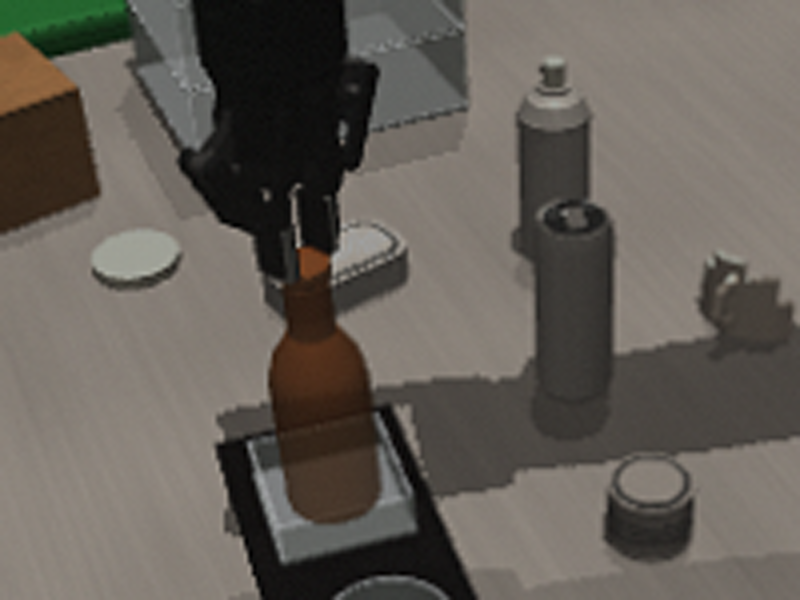

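The bottle is inside the square tray, with its base edge at crop (335,520). Now creeping down 1 mm per row.

Emit:
arm_command([
  {"xyz": [0,0,0.002],"rot": [0,0,0],"jaw": 0},
  {"xyz": [0,0,0.003],"rot": [0,0,0],"jaw": 0},
  {"xyz": [0,0,0.004],"rot": [0,0,0],"jaw": 0},
  {"xyz": [0,0,0.005],"rot": [0,0,0],"jaw": 0},
  {"xyz": [0,0,0.005],"rot": [0,0,0],"jaw": 0},
])

```text
t: 7.38
tool_pos: [608.6, -106.2, 163.3]
tool_rot: [-0.0, 0.966, 0.259, -0.0]
contact_force: [-0.4, -0.3, -1.9]
finger_gap: 25.8
```

Emit:
arm_command([
  {"xyz": [0,0,0.0005],"rot": [0,0,0],"jaw": 0},
  {"xyz": [0,0,0.001],"rot": [0,0,0],"jaw": 0},
  {"xyz": [0,0,0.001],"rot": [0,0,0],"jaw": 0},
])

```text
t: 7.75
tool_pos: [608.6, -106.2, 162.4]
tool_rot: [-0.0, 0.966, 0.259, -0.0]
contact_force: [0.1, -0.1, -2.6]
finger_gap: 26.0
```

Emit:
arm_command([
  {"xyz": [0,0,0.0005],"rot": [0,0,0],"jaw": 0},
  {"xyz": [0,0,0.001],"rot": [0,0,0],"jaw": 0},
  {"xyz": [0,0,0.0015],"rot": [0,0,0],"jaw": 0},
  {"xyz": [0,0,0.0015],"rot": [0,0,0],"jaw": 0},
])

```text
t: 8.25
tool_pos: [608.9, -106.3, 161.4]
tool_rot: [0.0, 0.966, 0.259, 0.0]
contact_force: [-0.4, 0.6, 0.1]
finger_gap: 26.0
```

Emit:
arm_command([
  {"xyz": [0,0,0.0005],"rot": [0,0,0],"jaw": 0},
  {"xyz": [0,0,0.001],"rot": [0,0,0],"jaw": 0},
  {"xyz": [0,0,0.001],"rot": [0,0,0],"jaw": 0},
])

```text
t: 8.62
tool_pos: [609.3, -106.4, 161.3]
tool_rot: [0.001, 0.966, 0.259, 0.001]
contact_force: [-0.3, -0.7, 5.4]
finger_gap: 26.0
```

Floor contact at z=161.3 as predicted, with the force rising from −2.6 N to +5 N. Easing off, then opening gradually.

Emit:
arm_command([
  {"xyz": [0,0,-0.0008],"rot": [0,0,0],"jaw": 0},
  {"xyz": [0,0,-0.0008],"rot": [0,0,0],"jaw": 0.4},
  {"xyz": [0,0,-0.0008],"rot": [0,0,0],"jaw": 0.5},
  {"xyz": [0,0,-0.0008],"rot": [0,0,0],"jaw": 0.7},
  {"xyz": [0,0,-0.0008],"rot": [0,0,0],"jaw": 1},
  {"xyz": [0,0,-0.0008],"rot": [0,0,0],"jaw": 1},
  {"xyz": [0,0,-0.0008],"rot": [0,0,0],"jaw": 1},
])

```text
t: 9.5
tool_pos: [608.7, -106.2, 160.8]
tool_rot: [0.0, 0.966, 0.259, 0.0]
contact_force: [0.6, 0.7, 0.1]
finger_gap: 85.7
```

Emit:
arm_command([
  {"xyz": [0,0,-0.02],"rot": [0,0,0],"jaw": 1},
  {"xyz": [0,0,-0.05],"rot": [0,0,0],"jaw": 1},
  {"xyz": [0,0,-0.08],"rot": [0,0,0],"jaw": 1},
  {"xyz": [0,0,-0.08],"rot": [0,0,0],"jaw": 1},
])

```text
t: 10.0
tool_pos: [610.8, -106.7, 246.1]
tool_rot: [0.002, 0.966, 0.259, 0.004]
contact_force: [0.2, 0.3, -1.2]
finger_gap: 85.6
```

```bash
python3 go.py 416 -153 200 0; python3 - <<'E'
from h import *
c=env.read_camera('scene'); crop(c['image'],110,60,310,210,4,'pics/s6.png')
E
```

```text
t 10.00 pos [ 610.8 -106.7  246.1] yaw 30.03 tilt [ 0.008 -0.002 -1.   ] gap 85.6 F [ 0.2  0.3 -1.2]
shift [-0.1921 -0.0577  0.0446] turn z 0.524 rows>=3.3 / 2.8
```

View pics/s6.png

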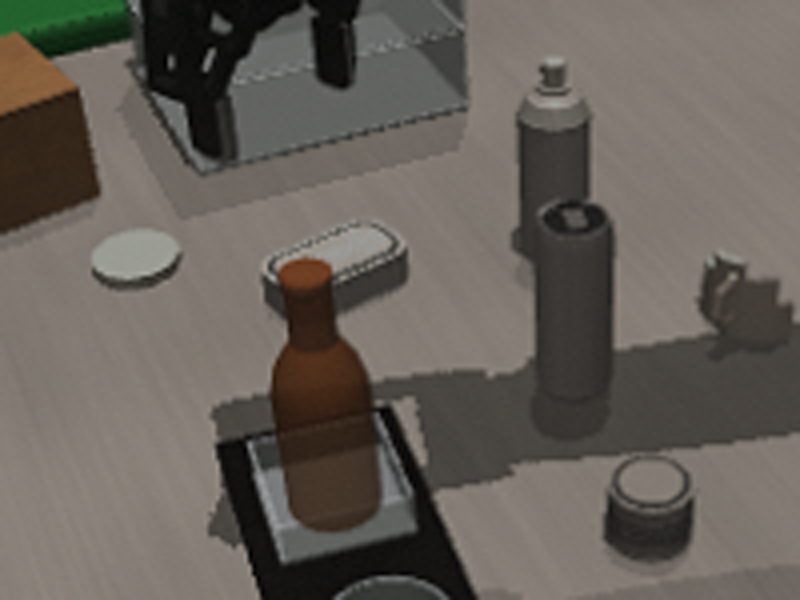

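The bottle stands freely in the tray. Moving over the can.

Emit:
arm_command([
  {"xyz": [-0.025,-0.007,0],"rot": [0,0,0.1],"jaw": 1},
  {"xyz": [-0.07,-0.02,0],"rot": [0,0,0.2],"jaw": 1},
  {"xyz": [-0.12,-0.035,0.02],"rot": [0,0,0.3],"jaw": 1},
  {"xyz": [-0.16,-0.047,0.03],"rot": [0,0,0.42],"jaw": 1},
  {"xyz": [-0.183,-0.054,0.041],"rot": [0,0,0.524],"jaw": 1},
  {"xyz": [-0.19,-0.056,0.041],"rot": [0,0,0.524],"jaw": 1},
  {"xyz": [-0.19,-0.056,0.041],"rot": [0,0,0.524],"jaw": 1},
  {"xyz": [-0.19,-0.056,0.041],"rot": [0,0,0.524],"jaw": 1},
])

```text
t: 11.05
tool_pos: [417.1, -152.8, 200.3]
tool_rot: [0.0, 1.0, 0.001, 0.0]
contact_force: [0.4, 0.2, -0.2]
finger_gap: 85.1
```

```bash
python3 go.py 416 -153 101 0; python3 -c "
from h import *
c=env.read_camera('wrist'); cv2.imwrite('pics/w7.png',c['image']); print(proj(c,[[416,-153,134]]))"
```

```text
t 11.05 pos [ 417.1 -152.8  200.3] yaw 0.08 tilt [ 0.001 -0.    -1.   ] gap 85.1 F [ 0.4  0.2 -0.2]
shift [-0.0012  0.0002  0.0993] turn z 0.001 rows>=1.6 / 0.0
[[253.71399523 202.04974111]]
```

View pics/w7.png

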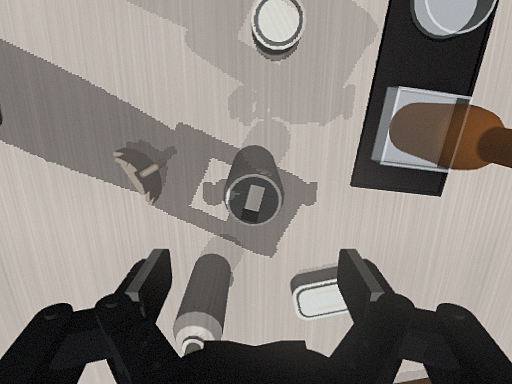

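The can top is at (254,199) and I predicted (254,202), so it's aligned. The spray can is well clear behind the fingers. Gripping the can.

Emit:
arm_command([
  {"xyz": [-0.001,0,0.025],"rot": [0,0,0],"jaw": 1},
  {"xyz": [-0.001,0,0.055],"rot": [0,0,0],"jaw": 1},
  {"xyz": [-0.001,0,0.085],"rot": [0,0,0],"jaw": 1},
  {"xyz": [-0.001,0,0.099],"rot": [0,0,0],"jaw": 1},
  {"xyz": [-0.001,0,0.099],"rot": [0,0,0],"jaw": 0.75},
  {"xyz": [-0.001,0,0.099],"rot": [0,0,0],"jaw": 0.65},
  {"xyz": [-0.001,0,0.099],"rot": [0,0,0],"jaw": 0.5},
  {"xyz": [-0.001,0,0.099],"rot": [0,0,0],"jaw": 0.4},
  {"xyz": [-0.001,0,0.099],"rot": [0,0,0],"jaw": 0.2},
  {"xyz": [-0.001,0,0.099],"rot": [0,0,0],"jaw": 0.2},
])

```text
t: 12.35
tool_pos: [416.8, -153.8, 103.0]
tool_rot: [0.001, 1.0, -0.0, 0.002]
contact_force: [0.2, -0.7, 6.6]
finger_gap: 47.5
```

Emit:
arm_command([
  {"xyz": [0,0,-0.01],"rot": [0,0,0],"jaw": 0.2},
  {"xyz": [0,0,-0.03],"rot": [0,0,0],"jaw": 0.2},
  {"xyz": [0,0,-0.06],"rot": [0,0,0],"jaw": 0.2},
  {"xyz": [0,0,-0.08],"rot": [0,0,0],"jaw": 0.2},
  {"xyz": [0,0,-0.09],"rot": [0,0,0],"jaw": 0.2},
  {"xyz": [0,0,-0.09],"rot": [0,0,0],"jaw": 0.2},
])

```text
t: 13.1
tool_pos: [415.3, -152.8, 191.2]
tool_rot: [0.0, 1.0, 0.0, 0.0]
contact_force: [0.7, 0.7, 0.2]
finger_gap: 47.7
```

```bash
python3 go.py 624 34 195 0; python3 -c "
from h import *
c=env.read_camera('scene'); crop(c['image'],150,30,350,180,4,'pics/s8.png')"
```

```text
t 13.10 pos [ 415.3 -152.8  191.2] yaw 0.00 tilt [ 0.001 -0.    -1.   ] gap 47.7 F [0.7 0.7 0.2]
shift [ 0.2087 -0.1868 -0.0037] turn z 0.000 rows>=4.5 / 0.0
```

View pics/s8.png

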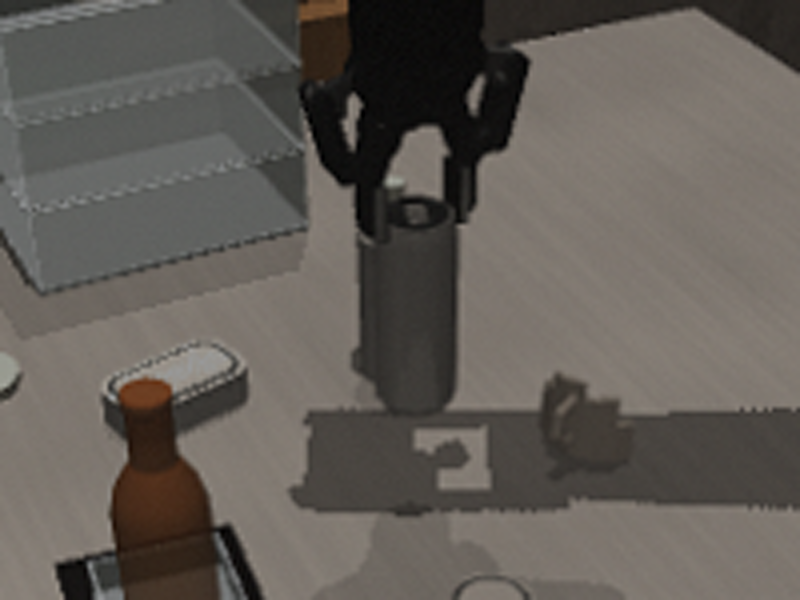

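The can hangs straight. Going round the bottle with a dog-leg to the round tray.

Emit:
arm_command([
  {"xyz": [0.005,-0.025,0],"rot": [0,0,0],"jaw": 0.2},
  {"xyz": [0.015,-0.07,0],"rot": [0,0,0],"jaw": 0.2},
  {"xyz": [0.03,-0.12,0],"rot": [0,0,0],"jaw": 0.2},
  {"xyz": [0.06,-0.16,0],"rot": [0,0,0],"jaw": 0.2},
  {"xyz": [0.105,-0.187,0],"rot": [0,0,0],"jaw": 0.2},
  {"xyz": [0.155,-0.187,0],"rot": [0,0,0],"jaw": 0.2},
  {"xyz": [0.19,-0.187,0],"rot": [0,0,0],"jaw": 0.2},
  {"xyz": [0.205,-0.187,0],"rot": [0,0,0],"jaw": 0.2},
  {"xyz": [0.209,-0.187,0],"rot": [0,0,0],"jaw": 0.2},
  {"xyz": [0.209,-0.187,0],"rot": [0,0,0],"jaw": 0.2},
])

```text
t: 14.4
tool_pos: [623.3, 34.1, 190.3]
tool_rot: [-0.0, 1.0, -0.0, -0.001]
contact_force: [0.1, 0.4, 0.4]
finger_gap: 47.4
```

Emit:
arm_command([
  {"xyz": [0,0,0.015],"rot": [0,0,0],"jaw": 0.2},
  {"xyz": [0,0,0.03],"rot": [0,0,0],"jaw": 0.2},
  {"xyz": [0,0,0.03],"rot": [0,0,0],"jaw": 0.2},
])

```text
t: 14.78
tool_pos: [622.2, 34.2, 157.9]
tool_rot: [-0.0, 1.0, -0.0, -0.002]
contact_force: [0.6, 0.4, -0.9]
finger_gap: 47.5
```

```bash
python3 go.py 624 34 116 0; python3 -c "
from h import *
c=env.read_camera('scene'); crop(c['image'],110,90,310,240,4,'pics/s9.png'); print(proj(c,[[624,34,57]]))"
```

```text
t 14.78 pos [622.2  34.2 157.9] yaw -0.00 tilt [-0.005  0.    -1.   ] gap 47.5 F [ 0.6  0.4 -0.9]
shift [0.002  0.0002 0.0419] turn z -0.000 rows>=0.7 / 0.0
[[206.26370231 209.34806597]]
```

View pics/s9.png

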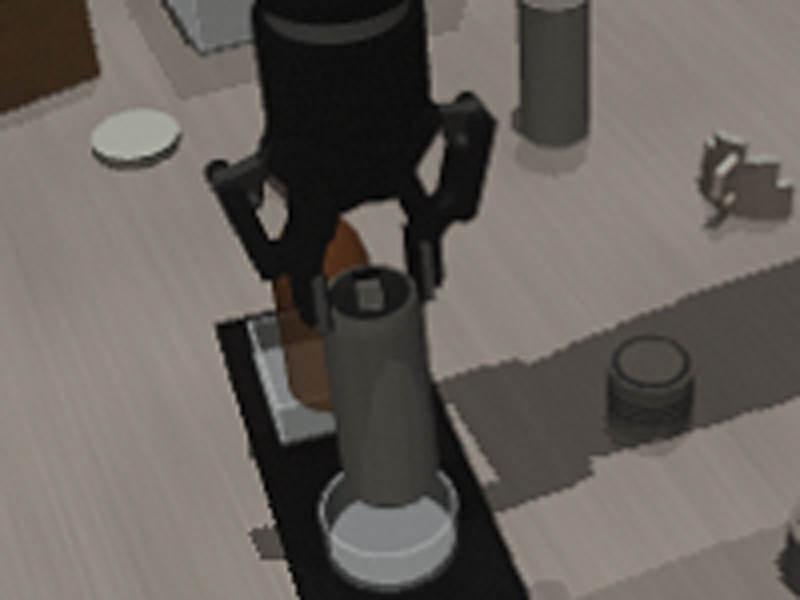

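The can's base is over the round tray at about (208,211), against (206,209) predicted. Lowering.

Emit:
arm_command([
  {"xyz": [0.001,0,0.012],"rot": [0,0,0],"jaw": 0.2},
  {"xyz": [0.001,0,0.024],"rot": [0,0,0],"jaw": 0.2},
  {"xyz": [0.001,0,0.034],"rot": [0,0,0],"jaw": 0.2},
  {"xyz": [0.001,0,0.04],"rot": [0,0,0],"jaw": 0.2},
  {"xyz": [0.001,0,0.044],"rot": [0,0,0],"jaw": 0.2},
  {"xyz": [0.001,0,0.046],"rot": [0,0,0],"jaw": 0.2},
  {"xyz": [0.001,0,0.046],"rot": [0,0,0],"jaw": 0.2},
])

```text
t: 15.7
tool_pos: [625.3, 34.2, 114.9]
tool_rot: [0.0, 1.0, -0.0, 0.0]
contact_force: [0.1, -0.2, -0.0]
finger_gap: 47.6
```

Emit:
arm_command([
  {"xyz": [0,0,0.0005],"rot": [0,0,0],"jaw": 0.2},
  {"xyz": [0,0,0.001],"rot": [0,0,0],"jaw": 0.2},
  {"xyz": [0,0,0.0015],"rot": [0,0,0],"jaw": 0.2},
  {"xyz": [0,0,0.0015],"rot": [0,0,0],"jaw": 0.2},
])

```text
t: 16.2
tool_pos: [625.1, 34.2, 113.2]
tool_rot: [-0.0, 1.0, -0.0, -0.0]
contact_force: [-0.4, -0.4, -0.4]
finger_gap: 47.3
```

Emit:
arm_command([
  {"xyz": [0,0,0.0005],"rot": [0,0,0],"jaw": 0.2},
  {"xyz": [0,0,0.001],"rot": [0,0,0],"jaw": 0.2},
  {"xyz": [0,0,0.0015],"rot": [0,0,0],"jaw": 0.2},
  {"xyz": [0,0,0.002],"rot": [0,0,0],"jaw": 0.2},
  {"xyz": [0,0,0.0025],"rot": [0,0,0],"jaw": 0.2},
  {"xyz": [0,0,0.0025],"rot": [0,0,0],"jaw": 0.2},
])

```text
t: 16.95
tool_pos: [625.1, 34.2, 110.7]
tool_rot: [-0.0, 1.0, -0.0, -0.0]
contact_force: [0.1, -0.0, 0.0]
finger_gap: 47.3
```

Emit:
arm_command([
  {"xyz": [0,0,0.0005],"rot": [0,0,0],"jaw": 0.2},
  {"xyz": [0,0,0.001],"rot": [0,0,0],"jaw": 0.2},
  {"xyz": [0,0,0.001],"rot": [0,0,0],"jaw": 0.2},
])

```text
t: 17.32
tool_pos: [625.3, 34.2, 110.2]
tool_rot: [0.0, 1.0, 0.0, 0.0]
contact_force: [-0.7, -0.5, 2.9]
finger_gap: 47.3
```

Contact at 110.2, as predicted. Releasing.

Emit:
arm_command([
  {"xyz": [0,0,-0.0004],"rot": [0,0,0],"jaw": 0.58},
  {"xyz": [0,0,-0.0004],"rot": [0,0,0],"jaw": 0.65},
  {"xyz": [0,0,-0.0004],"rot": [0,0,0],"jaw": 0.75},
  {"xyz": [0,0,-0.0004],"rot": [0,0,0],"jaw": 0.9},
  {"xyz": [0,0,-0.0004],"rot": [0,0,0],"jaw": 1},
  {"xyz": [0,0,-0.0004],"rot": [0,0,0],"jaw": 1},
  {"xyz": [0,0,-0.0004],"rot": [0,0,0],"jaw": 1},
])

```text
t: 18.2
tool_pos: [625.2, 34.2, 110.1]
tool_rot: [0.0, 1.0, -0.0, -0.0]
contact_force: [0.2, -0.7, 0.3]
finger_gap: 85.5
```

Emit:
arm_command([
  {"xyz": [0,0,-0.02],"rot": [0,0,0],"jaw": 1},
  {"xyz": [0,0,-0.05],"rot": [0,0,0],"jaw": 1},
  {"xyz": [0,0,-0.09],"rot": [0,0,0],"jaw": 1},
  {"xyz": [0,0,-0.12],"rot": [0,0,0],"jaw": 1},
  {"xyz": [0,0,-0.13],"rot": [0,0,0],"jaw": 1},
  {"xyz": [0,0,-0.13],"rot": [0,0,0],"jaw": 1},
])

```text
t: 18.95
tool_pos: [625.5, 34.2, 241.2]
tool_rot: [0.0, 1.0, 0.0, 0.001]
contact_force: [-1.3, 0.5, 0.4]
finger_gap: 85.5
```

```bash
python3 go.py 522 -332 240 -76.7; python3 -c "
from h import *
c=env.read_camera('scene'); crop(c['image'],110,60,310,210,4,'pics/s10.png')"
```

```text
t 18.95 pos [625.5  34.2 241.2] yaw 0.00 tilt [ 0.002 -0.    -1.   ] gap 85.5 F [-1.3  0.5  0.4]
shift [-0.1035  0.3662  0.001 ] turn z 1.339 rows>=6.1 / 7.2
```

View pics/s10.png

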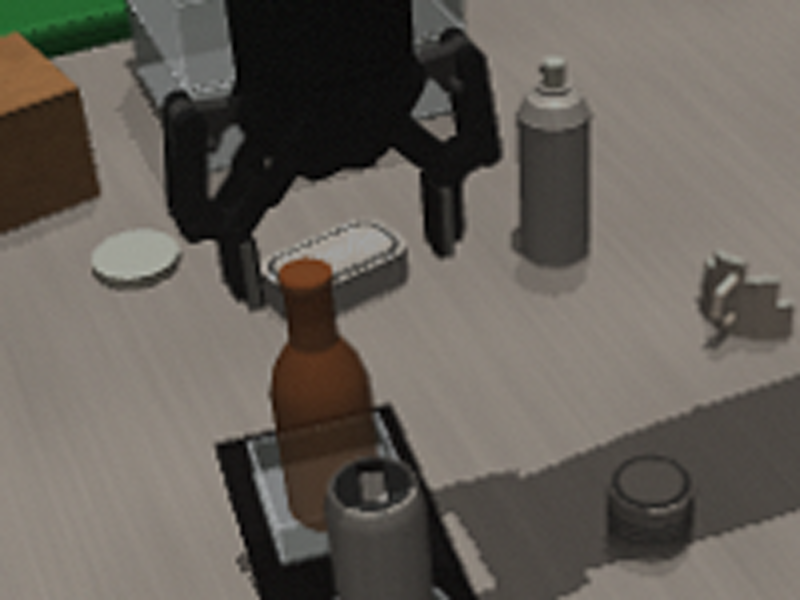

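```bash
python3 - <<'E'
from h import *
np.set_printoptions(precision=0,suppress=True)
S=env.read_camera("scene");T=env.read_camera("top")
print("rack base",plane(S,(161,102),0),plane(S,(227,87),0))
print("rack front top cross",cross(T,(460,190),S,(148,50)))
print("woodbox base",plane(S,(87,121),0),plane(S,(134,107),0))
cv2.imwrite("pics/s11.png",cv2.resize(S["image"][0:140,40:260],None,fx=3.5,fy=3.5)); crop(T["image"],372,40,512,270,2.5,"pics/t11.png")
E
```

```text
rack base [ 563. -541.    0.] [ 329. -532.    0.]
rack front top cross (array([ 531., -446.,  193.]), np.float64(134.65698892266158))
woodbox base [ 805. -542.    0.] [ 651. -552.    0.]
```

View pics/t11.png

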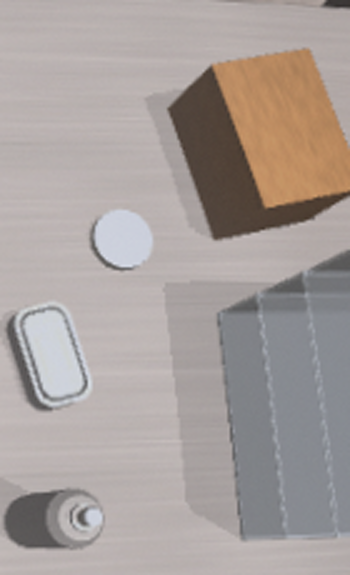

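View pics/s11.png

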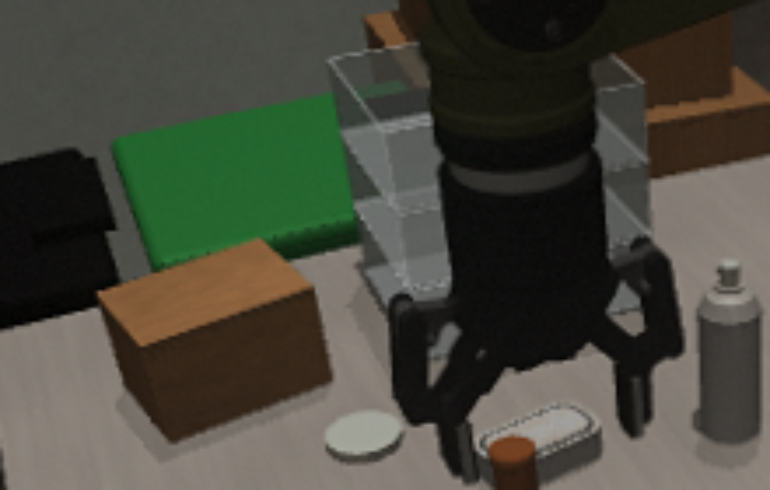

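The rack is at y≈−535 and the wooden box at y≈−545, both well clear of the flat tin. Moving over the flat tin; the fingertips pass at z≥222, above the bottle.

Emit:
arm_command([
  {"xyz": [-0.006,0.02,0],"rot": [0,0,0.12],"jaw": 1},
  {"xyz": [-0.02,0.07,0],"rot": [0,0,0.28],"jaw": 1},
  {"xyz": [-0.036,0.125,0],"rot": [0,0,0.45],"jaw": 1},
  {"xyz": [-0.052,0.18,0],"rot": [0,0,0.62],"jaw": 1},
  {"xyz": [-0.067,0.235,0],"rot": [0,0,0.79],"jaw": 1},
  {"xyz": [-0.082,0.29,0.02],"rot": [0,0,0.96],"jaw": 1},
  {"xyz": [-0.095,0.335,0.05],"rot": [0,0,1.12],"jaw": 1},
  {"xyz": [-0.101,0.36,0.08],"rot": [0,0,1.26],"jaw": 1},
  {"xyz": [-0.1035,0.366,0.09],"rot": [0,0,1.339],"jaw": 1},
  {"xyz": [-0.1035,0.366,0.09],"rot": [0,0,1.339],"jaw": 1},
])

```text
t: 20.35
tool_pos: [520.0, -331.3, 147.0]
tool_rot: [0.0, 0.784, -0.621, -0.003]
contact_force: [0.9, 0.2, 0.3]
finger_gap: 85.1
```

Emit:
arm_command([
  {"xyz": [0,0,0],"rot": [0,0,0],"jaw": 1},
  {"xyz": [0,0,0],"rot": [0,0,0],"jaw": 1},
])

```text
t: 20.6
tool_pos: [522.3, -331.5, 151.0]
tool_rot: [-0.0, 0.785, -0.62, 0.001]
contact_force: [0.3, -0.7, -1.0]
finger_gap: 85.3
```

```bash
python3 go.py 522.5 -332 26 -76.7; python3 - <<'E'
from h import *
c=env.read_camera('wrist'); cv2.imwrite('pics/w12.png',c['image']); print(proj(c,[[522,-332,28],[522,-332,0]]))
im=c["image"]
for thr in (195,205,215):
  m=(im.min(2)>thr).astype(np.uint8)*255; m[330:]=0
  cs=[k for k in cv2.findContours(m,0,2)[0] if cv2.contourArea(k)>800]
  for cn in cs:
    P=np.array([plane(c,tuple(map(float,q)),28)[:2] for q in cn[:,0]],np.float32); print(thr,cv2.minAreaRect(P))
E
```

```text
t 20.60 pos [ 522.3 -331.5  151. ] yaw -76.63 tilt [ 0.001 -0.001 -1.   ] gap 85.3 F [ 0.3 -0.7 -1. ]
shift [0.0004 0.     0.125 ] turn z 0.001 rows>=2.0 / 0.0
[[256.42568418 180.99248459]
 [256.19742338 174.05131414]]
195 ((646.567626953125, -421.43231201171875), (60.201622009277344, 60.347084045410156), 45.59978103637695)
```

View pics/w12.png

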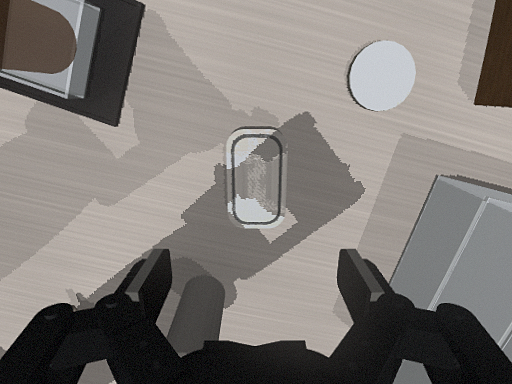

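The tin top spans about (228–288, 127–230), centre (257,178), aligned with the jaws to about 1–3 mm. Descending.

Emit:
arm_command([
  {"xyz": [0.001,-0.002,0.025],"rot": [0,0,0],"jaw": 1},
  {"xyz": [0.001,-0.002,0.055],"rot": [0,0,0],"jaw": 1},
  {"xyz": [0.001,-0.002,0.085],"rot": [0,0,0],"jaw": 1},
  {"xyz": [0.001,-0.002,0.105],"rot": [0,0,0],"jaw": 1},
  {"xyz": [0.001,-0.002,0.117],"rot": [0,0,0],"jaw": 1},
  {"xyz": [0.001,-0.002,0.123],"rot": [0,0,0],"jaw": 1},
  {"xyz": [0.001,-0.002,0.125],"rot": [0,0,0],"jaw": 1},
  {"xyz": [0.001,-0.002,0.125],"rot": [0,0,0],"jaw": 1},
])

```text
t: 21.65
tool_pos: [524.3, -332.7, 25.9]
tool_rot: [-0.0, 0.784, -0.621, 0.001]
contact_force: [0.8, -0.8, 0.4]
finger_gap: 85.1
```

```bash
python3 go.py 522.5 -332 26 -76.7; python3 - <<'E'
from h import *
c=env.read_camera('wrist'); cv2.imwrite('pics/w13.png',c['image'])
E
```

```text
t 21.65 pos [ 524.3 -332.7   25.9] yaw -76.72 tilt [ 0.001 -0.001 -1.   ] gap 85.1 F [ 0.8 -0.8  0.4]
shift [-0.0011  0.0016 -0.0001] turn z -0.000 rows>=0.0 / 0.0
```

View pics/w13.png

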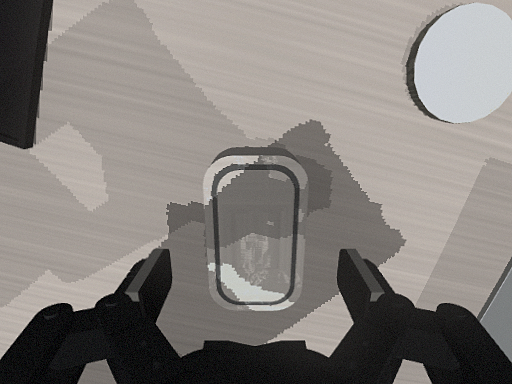

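```bash
python3 - <<'E'
from h import *
c=env.read_camera('wrist'); s=env.read_state(); r=rot(s["tool_rot"]); p=s["tool_pos"]
X,Y,Z=r.as_matrix().T
for w in (0,-30,30):
  print(w,proj(c,[p+w*X+k*Y+(-2)*Z for k in (-52,0,52)]).round(0).tolist())
E
```

```text
0 [[258.0, 152.0], [258.0, 237.0], [257.0, 307.0]]
-30 [[203.0, 152.0], [208.0, 237.0], [212.0, 307.0]]
30 [[312.0, 152.0], [307.0, 237.0], [302.0, 307.0]]
```

The predicted outline of a centred tin, (203–312, 152–307), matches the one in the picture. Closing and lifting.

Emit:
arm_command([
  {"xyz": [0,0,0],"rot": [0,0,0],"jaw": 0.8},
  {"xyz": [0,0,0],"rot": [0,0,0],"jaw": 0.7},
  {"xyz": [0,0,0],"rot": [0,0,0],"jaw": 0.6},
  {"xyz": [0,0,0],"rot": [0,0,0],"jaw": 0.4},
  {"xyz": [0,0,0],"rot": [0,0,0],"jaw": 0.2},
  {"xyz": [0,0,0],"rot": [0,0,0],"jaw": 0.2},
])

```text
t: 22.5
tool_pos: [523.8, -332.3, 25.1]
tool_rot: [0.0, 0.784, -0.621, -0.0]
contact_force: [0.3, -0.9, -0.1]
finger_gap: 17.2
```

Emit:
arm_command([
  {"xyz": [0,0,-0.005],"rot": [0,0,0],"jaw": 0.2},
  {"xyz": [0,0,-0.02],"rot": [0,0,0],"jaw": 0.2},
  {"xyz": [0,0,-0.04],"rot": [0,0,0],"jaw": 0.2},
  {"xyz": [0,0,-0.06],"rot": [0,0,0],"jaw": 0.2},
  {"xyz": [0,0,-0.06],"rot": [0,0,0],"jaw": 0.2},
  {"xyz": [0,0,-0.06],"rot": [0,0,0],"jaw": 0.2},
])

```text
t: 23.25
tool_pos: [523.7, -332.2, 85.2]
tool_rot: [-0.0, 0.784, -0.621, -0.0]
contact_force: [-0.9, 1.6, -0.3]
finger_gap: 17.4
```

```bash
python3 go.py 522.5 -332 280 -76.7; python3 - <<'E'
from h import *
c=env.read_camera('wrist'); cv2.imwrite('pics/w14.png',c['image'])
c=env.read_camera('scene'); crop(c['image'],110,60,310,210,4,'pics/s14.png')
E
```

```text
t 23.25 pos [ 523.7 -332.2   85.2] yaw -76.72 tilt [-0.  0. -1.] gap 17.4 F [-0.9  1.6 -0.3]
shift [-0.0004  0.0011 -0.1948] turn z -0.000 rows>=3.1 / 0.0
```

View pics/w14.png

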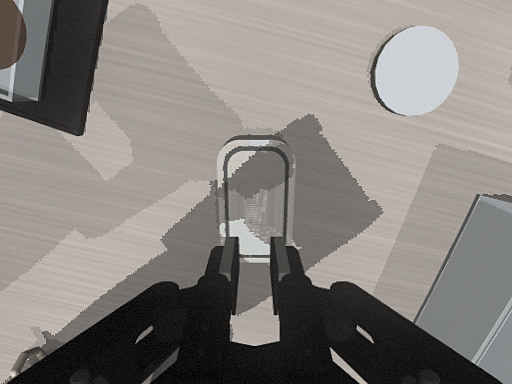

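View pics/s14.png

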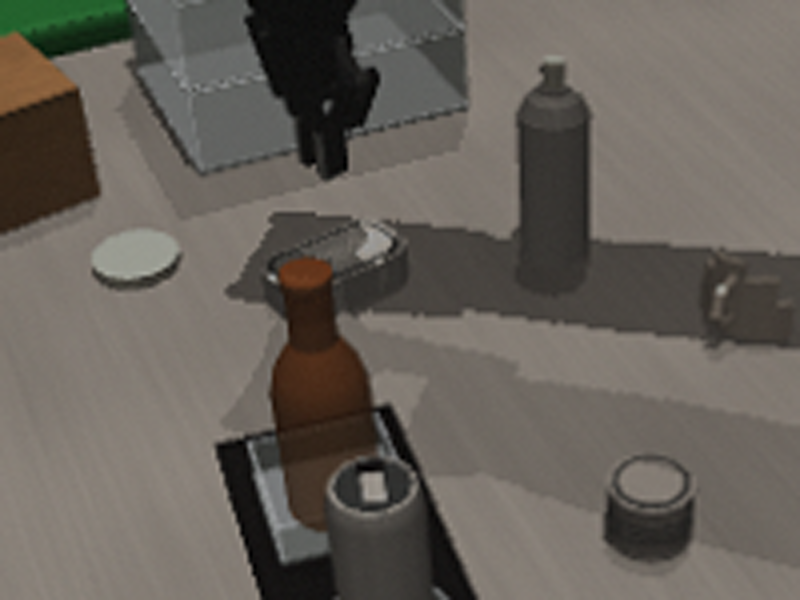

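The grip missed: the jaws shut above the tin (gap 17 mm) and the tin hasn't moved. The tips must stand higher than I assumed, so I'll measure them from the two views.

```bash
python3 - <<'E'
from h import *
c=env.read_camera('wrist'); S=env.read_camera('scene'); s=env.read_state(); r=rot(s["tool_rot"])
s1=lambda X,Y:((X+.5)/4-.5+110,(Y+.5)/4-.5+60)
# wrist left/right tip ends
for w,sc in (((237,238),s1(318,170)),((272,238),s1(345,170)),((237,238),s1(345,170)),((272,238),s1(318,170)),((237,238),s1(335,176))):
  p,g=cross(c,w,S,sc); print(p.round(0),round(g,1),"tool frame",r.inv().apply(p-s["tool_pos"]).round(1))
for k in (0,10,19): print(k,proj(c,[s["tool_pos"]+r.apply([q,-11,k]) for q in (-8.7,8.7)]).round(0).tolist(),((proj(S,[s["tool_pos"]+r.apply([q,0,k]) for q in (-8.7,8.7)])-[110,60])*4).round(0).tolist())
E
```

```text
[ 532. -319.  111.] 0.8 tool frame [-11.  -11.5 -27.1]
[ 514. -341.   88.] 19.7 tool frame [ 6.8 10.9 -3.6]
[ 519. -319.  102.] 15.5 tool frame [-13.2   1.4 -17.8]
[ 528. -339.   98.] 4.3 tool frame [  7.6  -2.8 -13.8]
[ 523. -319.  101.] 7.5 tool frame [-12.3  -2.6 -17. ]
0 [[243.0, 219.0], [272.0, 219.0]] [[332.0, 195.0], [318.0, 185.0]]
10 [[244.0, 212.0], [271.0, 212.0]] [[333.0, 207.0], [320.0, 197.0]]
19 [[244.0, 207.0], [270.0, 207.0]] [[335.0, 218.0], [321.0, 208.0]]
```

```bash
python3 - <<'E'
from h import *
S=env.read_camera('scene')
for z in (222,235,241,250,260):
  print(z,((proj(S,[[625.5+q,34+y,z] for q in (45,57) for y in (-11,11)])-[110,60])*4).round(0).tolist(),((proj(S,[[625.5-q,34+y,z] for q in (45,57) for y in (-11,11)])-[110,60])*4).round(0).tolist())
E
python3 go.py 524 -332.5 26 -76.7
```

```text
222 [[259.0, 374.0], [274.0, 400.0], [235.0, 381.0], [249.0, 408.0]] [[433.0, 323.0], [450.0, 348.0], [455.0, 317.0], [473.0, 341.0]]
235 [[256.0, 352.0], [270.0, 378.0], [231.0, 359.0], [246.0, 386.0]] [[431.0, 302.0], [449.0, 326.0], [454.0, 296.0], [472.0, 320.0]]
241 [[254.0, 342.0], [269.0, 368.0], [230.0, 349.0], [244.0, 376.0]] [[431.0, 292.0], [448.0, 316.0], [453.0, 286.0], [471.0, 309.0]]
250 [[252.0, 327.0], [266.0, 353.0], [227.0, 334.0], [241.0, 360.0]] [[430.0, 277.0], [448.0, 301.0], [453.0, 270.0], [471.0, 294.0]]
260 [[249.0, 310.0], [264.0, 335.0], [224.0, 316.0], [238.0, 342.0]] [[428.0, 260.0], [446.0, 283.0], [452.0, 253.0], [470.0, 277.0]]
t 23.50 pos [ 523.3 -331.9   84.1] yaw -76.72 tilt [-0.001  0.001 -1.   ] gap 17.6 F [-0.8  0.5  0.2]
shift [ 0.0008 -0.0006  0.0581] turn z -0.000 rows>=0.9 / 0.0
```

The tips appear about 27 mm behind the reported TCP when open and about 14 mm behind when shut. That disagrees with the description, where they stand ahead of it. I'll open, go down to z=0 and check it in the images before going lower.

Emit:
arm_command([
  {"xyz": [0,0,0],"rot": [0,0,0],"jaw": 1},
  {"xyz": [0,0,0],"rot": [0,0,0],"jaw": 1},
  {"xyz": [0,0,0],"rot": [0,0,0],"jaw": 1},
  {"xyz": [0,0,0],"rot": [0,0,0],"jaw": 1},
  {"xyz": [0,0,0.025],"rot": [0,0,0],"jaw": 1},
  {"xyz": [0,0,0.05],"rot": [0,0,0],"jaw": 1},
  {"xyz": [0,0,0.068],"rot": [0,0,0],"jaw": 1},
  {"xyz": [0,0,0.075],"rot": [0,0,0],"jaw": 1},
  {"xyz": [0,0,0.075],"rot": [0,0,0],"jaw": 1},
])

```text
t: 24.62
tool_pos: [523.8, -332.3, 9.9]
tool_rot: [0.0, 0.784, -0.621, -0.0]
contact_force: [-0.7, 0.6, 0.2]
finger_gap: 85.5
```

```bash
python3 go.py 524 -332.5 0 -76.7;python3 - <<'E'
from h import *
c=env.read_camera('wrist'); cv2.imwrite('pics/w15.png',c['image'])
c=env.read_camera('scene'); crop(c['image'],140,70,260,160,6,'pics/s15.png')
s=env.read_state(); r=rot(s["tool_rot"])
# where would tips project for k behind
for k in (0,-10,-20,-27,-35): print(k,((proj(c,[s["tool_pos"]+r.apply([q,0,k]) for q in (-50,50)])-[140,70])*6).round(0).tolist())
E
```

```text
t 24.62 pos [ 523.8 -332.3    9.9] yaw -76.72 tilt [-0.  0. -1.] gap 85.5 F [-0.7  0.6  0.2]
shift [ 0.0003 -0.0002  0.0099] turn z -0.000 rows>=0.2 / 0.0
0 [[377.0, 398.0], [265.0, 308.0]]
-10 [[375.0, 381.0], [263.0, 292.0]]
-20 [[373.0, 364.0], [260.0, 275.0]]
-27 [[372.0, 352.0], [259.0, 263.0]]
-35 [[371.0, 338.0], [257.0, 249.0]]
```

View pics/s15.png

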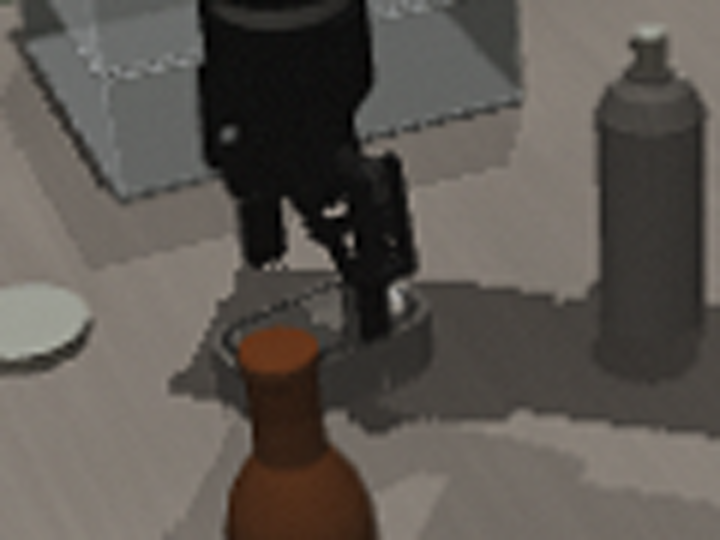

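View pics/w15.png

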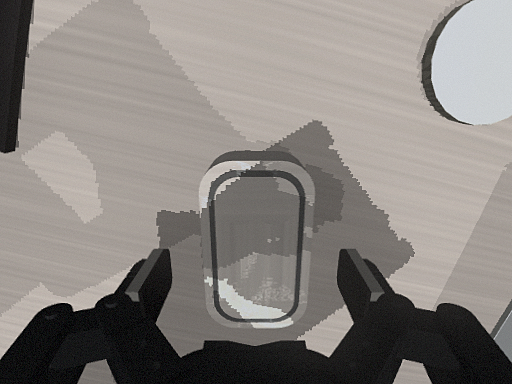

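The tips again come out about 28 mm behind the reported TCP when open, so they stand at z≈38 now. I want them at z≈16, which means a reported z of about −12. Creeping down and watching the force.

Emit:
arm_command([
  {"xyz": [0,0,0.006],"rot": [0,0,0],"jaw": 1},
  {"xyz": [0,0,0.011],"rot": [0,0,0],"jaw": 1},
  {"xyz": [0,0,0.014],"rot": [0,0,0],"jaw": 1},
  {"xyz": [0,0,0.014],"rot": [0,0,0],"jaw": 1},
])

```text
t: 25.22
tool_pos: [523.5, -332.1, -4.4]
tool_rot: [-0.0, 0.784, -0.621, -0.0]
contact_force: [0.5, -0.3, 0.3]
finger_gap: 85.4
```

Emit:
arm_command([
  {"xyz": [0,0,0.003],"rot": [0,0,0],"jaw": 1},
  {"xyz": [0,0,0.006],"rot": [0,0,0],"jaw": 1},
  {"xyz": [0,0,0.008],"rot": [0,0,0],"jaw": 1},
  {"xyz": [0,0,0.008],"rot": [0,0,0],"jaw": 1},
])

```text
t: 25.72
tool_pos: [523.6, -332.2, -12.2]
tool_rot: [0.0, 0.784, -0.621, -0.0]
contact_force: [0.1, -0.2, -0.1]
finger_gap: 85.4
```

```bash
python3 go.py 524 -332.5 0 -76.7;python3 - <<'E'
from h import *
c=env.read_camera('scene'); crop(c['image'],140,70,260,160,6,'pics/s16.png')
c=env.read_camera('wrist'); cv2.imwrite('pics/w16.png',c['image'])
E
```

```text
t 25.73 pos [ 523.6 -332.2  -12.2] yaw -76.72 tilt [-0.  0. -1.] gap 85.4 F [ 0.1 -0.2 -0.1]
shift [ 0.0004 -0.0003 -0.0122] turn z -0.000 rows>=0.2 / 0.0
```

View pics/s16.png

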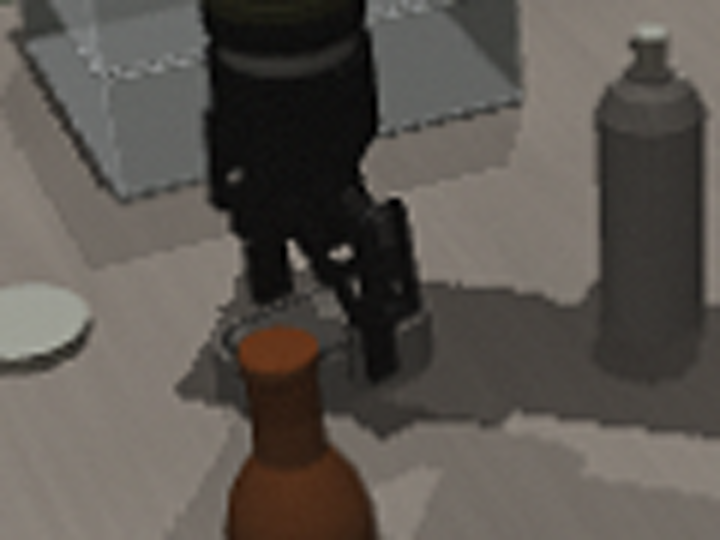

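View pics/w16.png

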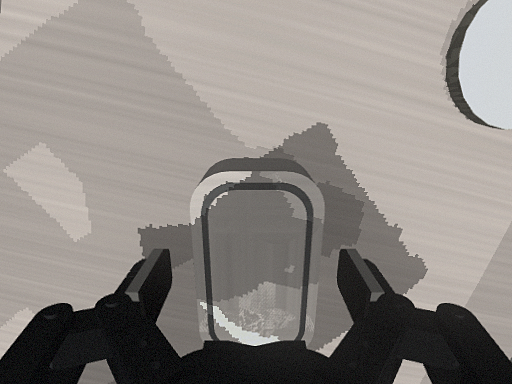

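The near fingertip now overlaps the tin's side wall, with its tip at crop (380,380). Closing.

Emit:
arm_command([
  {"xyz": [0,0,0],"rot": [0,0,0],"jaw": 0.8},
  {"xyz": [0,0,0],"rot": [0,0,0],"jaw": 0.7},
  {"xyz": [0,0,0],"rot": [0,0,0],"jaw": 0.6},
  {"xyz": [0,0,0],"rot": [0,0,0],"jaw": 0.4},
  {"xyz": [0,0,0],"rot": [0,0,0],"jaw": 0.3},
  {"xyz": [0,0,0],"rot": [0,0,0],"jaw": 0.3},
])

```text
t: 26.58
tool_pos: [524.3, -332.6, -11.2]
tool_rot: [-0.0, 0.784, -0.621, 0.001]
contact_force: [-0.8, 0.4, 4.3]
finger_gap: 59.0
```

Emit:
arm_command([
  {"xyz": [0,0,-0.005],"rot": [0,0,0],"jaw": 0.3},
  {"xyz": [0,0,-0.02],"rot": [0,0,0],"jaw": 0.3},
  {"xyz": [0,0,-0.045],"rot": [0,0,0],"jaw": 0.3},
  {"xyz": [0,0,-0.08],"rot": [0,0,0],"jaw": 0.3},
  {"xyz": [0,0,-0.1],"rot": [0,0,0],"jaw": 0.3},
  {"xyz": [0,0,-0.1],"rot": [0,0,0],"jaw": 0.3},
])

```text
t: 27.32
tool_pos: [525.0, -333.1, 90.5]
tool_rot: [-0.0, 0.784, -0.621, 0.002]
contact_force: [-0.9, -0.1, -0.6]
finger_gap: 58.7
```

```bash
python3 go.py 524 -332.5 0 -76.7;python3 - <<'E'
from h import *
c=env.read_camera('scene'); crop(c['image'],110,40,260,152,5,'pics/s17.png')
c=env.read_camera('wrist'); cv2.imwrite('pics/w17.png',c['image'])
E
```

```text
t 27.32 pos [ 525.  -333.1   90.5] yaw -76.72 tilt [ 0.003 -0.003 -1.   ] gap 58.7 F [-0.9 -0.1 -0.6]
shift [-0.0012  0.0011  0.0905] turn z -0.000 rows>=1.4 / 0.0
```

View pics/s17.png

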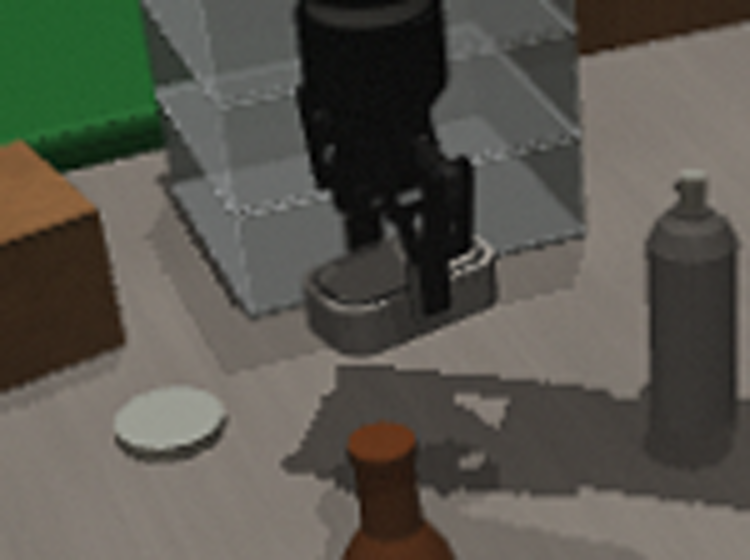

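View pics/w17.png

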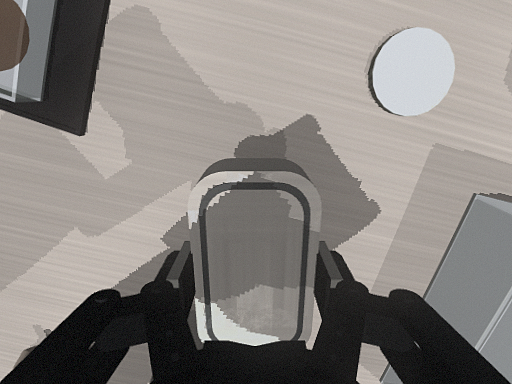

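```bash
python3 - <<'E'
from h import *
c=env.read_camera('wrist'); s=env.read_state(); r=rot(s["tool_rot"]); p=s["tool_pos"]
for y in (-56,-52,-48): print(y,proj(c,[p+r.apply([q,y,-39]) for q in (-30,0,30)]).round(0).tolist())
E
python3 go.py 523.7 -332 280 -76.7; python3 go.py 560 -100 280 -60; python3 go.py 638.5 173 150 -6.2
```

```text
-56 [[188.0, 158.0], [258.0, 158.0], [328.0, 158.0]]
-52 [[189.0, 167.0], [258.0, 167.0], [327.0, 167.0]]
-48 [[190.0, 176.0], [258.0, 176.0], [327.0, 176.0]]
t 27.48 pos [ 522.9 -331.6   86.5] yaw -76.72 tilt [-0.002  0.002 -1.   ] gap 58.6 F [ 0.6  0.6 -1. ]
shift [ 0.0002 -0.0003 -0.1935] turn z -0.000 rows>=3.1 / 0.0
t 27.48 pos [ 522.9 -331.6   86.5] yaw -76.72 tilt [-0.002  0.002 -1.   ] gap 58.6 F [ 0.6  0.6 -1. ]
shift [-0.2173 -0.089  -0.1932] turn z -0.292 rows>=4.9 / 1.6
t 27.48 pos [ 522.9 -331.6   86.5] yaw -76.72 tilt [-0.002  0.002 -1.   ] gap 58.6 F [ 0.6  0.6 -1. ]
shift [-0.4647 -0.2283 -0.063 ] turn z -1.231 rows>=8.3 / 6.6
```

Tin is held, 2 mm off centre along its length, which I'll compensate. Raising above the bottle's height, then travelling.

Emit:
arm_command([
  {"xyz": [0,0,-0.025],"rot": [0,0,0],"jaw": 0.3},
  {"xyz": [0,0,-0.065],"rot": [0,0,0],"jaw": 0.3},
  {"xyz": [0,0,-0.105],"rot": [0,0,0],"jaw": 0.3},
  {"xyz": [-0.015,-0.007,-0.13],"rot": [0,0,-0.05],"jaw": 0.3},
  {"xyz": [-0.05,-0.025,-0.13],"rot": [0,0,-0.15],"jaw": 0.3},
  {"xyz": [-0.095,-0.047,-0.13],"rot": [0,0,-0.27],"jaw": 0.3},
  {"xyz": [-0.14,-0.069,-0.13],"rot": [0,0,-0.39],"jaw": 0.3},
  {"xyz": [-0.185,-0.091,-0.13],"rot": [0,0,-0.51],"jaw": 0.3},
  {"xyz": [-0.23,-0.113,-0.13],"rot": [0,0,-0.63],"jaw": 0.3},
  {"xyz": [-0.275,-0.135,-0.13],"rot": [0,0,-0.75],"jaw": 0.3},
])

```text
t: 28.72
tool_pos: [591.4, -31.9, 216.0]
tool_rot: [0.0, 0.958, -0.288, -0.002]
contact_force: [0.7, 0.2, 0.2]
finger_gap: 58.2
```

Emit:
arm_command([
  {"xyz": [0,0,0],"rot": [0,0,0],"jaw": 0.3},
  {"xyz": [0,0,0],"rot": [0,0,0],"jaw": 0.3},
])

```text
t: 28.98
tool_pos: [591.4, -33.8, 216.6]
tool_rot: [0.0, 0.957, -0.29, -0.001]
contact_force: [0.3, 0.1, -1.2]
finger_gap: 58.3
```

```bash
python3 go.py 638.7 175 215 -6.2
```

```text
t 28.98 pos [591.4 -33.8 216.6] yaw -33.76 tilt [-0.003 -0.    -1.   ] gap 58.3 F [ 0.3  0.1 -1.2]
shift [-0.0767 -0.1999  0.0014] turn z -0.481 rows>=3.4 / 2.6
```

Emit:
arm_command([
  {"xyz": [-0.01,-0.027,0],"rot": [0,0,-0.08],"jaw": 0.3},
  {"xyz": [-0.03,-0.078,0],"rot": [0,0,-0.2],"jaw": 0.3},
  {"xyz": [-0.05,-0.13,0],"rot": [0,0,-0.32],"jaw": 0.3},
  {"xyz": [-0.068,-0.177,0],"rot": [0,0,-0.42],"jaw": 0.3},
  {"xyz": [-0.0765,-0.2,0.02],"rot": [0,0,-0.481],"jaw": 0.3},
  {"xyz": [-0.0765,-0.2,0.06],"rot": [0,0,-0.481],"jaw": 0.3},
  {"xyz": [-0.0765,-0.2,0.11],"rot": [0,0,-0.481],"jaw": 0.3},
  {"xyz": [-0.0765,-0.2,0.15],"rot": [0,0,-0.481],"jaw": 0.3},
  {"xyz": [-0.0765,-0.2,0.165],"rot": [0,0,-0.481],"jaw": 0.3},
  {"xyz": [-0.0765,-0.2,0.165],"rot": [0,0,-0.481],"jaw": 0.3},
])

```text
t: 30.22
tool_pos: [638.7, 173.9, 51.5]
tool_rot: [0.0, 0.999, -0.055, -0.001]
contact_force: [0.4, -0.2, 0.4]
finger_gap: 58.7
```

```bash
python3 go.py 638.7 175 -1 -6.2;python3 - <<'E'
from h import *
c=env.read_camera('scene'); crop(c['image'],130,150,330,300,4,'pics/s18.png')
c=env.read_camera('wrist'); cv2.imwrite('pics/w18.png',c['image'])
E
```

```text
t 30.23 pos [638.7 173.9  51.5] yaw -6.26 tilt [-0.003 -0.001 -1.   ] gap 58.7 F [ 0.4 -0.2  0.4]
shift [ 0.     -0.0011  0.0525] turn z -0.001 rows>=0.8 / 0.0
```

View pics/s18.png

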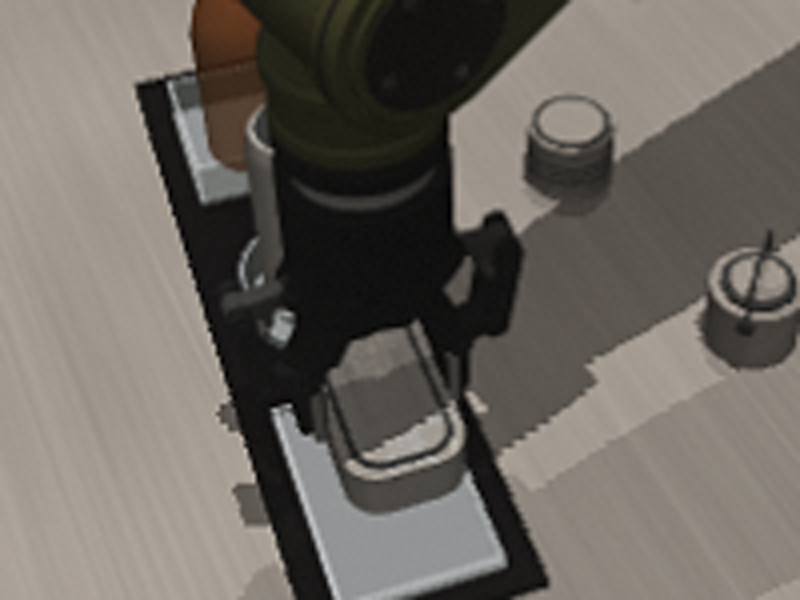

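View pics/w18.png

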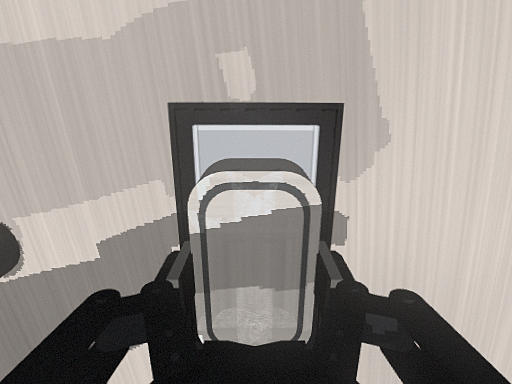

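The tin is lined up with the oblong tray and clear of the can. Lowering.

Emit:
arm_command([
  {"xyz": [0,-0.001,0.012],"rot": [0,0,0],"jaw": 0.3},
  {"xyz": [0,-0.001,0.026],"rot": [0,0,0],"jaw": 0.3},
  {"xyz": [0,-0.001,0.038],"rot": [0,0,0],"jaw": 0.3},
  {"xyz": [0,-0.001,0.046],"rot": [0,0,0],"jaw": 0.3},
  {"xyz": [0,-0.001,0.05],"rot": [0,0,0],"jaw": 0.3},
  {"xyz": [0,-0.001,0.051],"rot": [0,0,0],"jaw": 0.3},
  {"xyz": [0,-0.001,0.051],"rot": [0,0,0],"jaw": 0.3},
])

```text
t: 31.2
tool_pos: [640.0, 176.2, 2.5]
tool_rot: [-0.0, 0.999, -0.054, 0.0]
contact_force: [-0.2, -0.2, 0.4]
finger_gap: 58.5
```

Emit:
arm_command([
  {"xyz": [0,0,0.001],"rot": [0,0,0],"jaw": 0.3},
  {"xyz": [0,0,0.002],"rot": [0,0,0],"jaw": 0.3},
  {"xyz": [0,0,0.002],"rot": [0,0,0],"jaw": 0.3},
])

```text
t: 31.58
tool_pos: [639.6, 176.2, 0.1]
tool_rot: [0.0, 0.999, -0.054, -0.0]
contact_force: [0.2, -0.5, -0.5]
finger_gap: 58.5
```

```bash
python3 go.py 638.7 175 -4 -6.2;python3 - <<'E'
from h import *
c=env.read_camera('wrist'); cv2.imwrite('pics/w19.png',c['image'])
E
```

```text
t 31.57 pos [6.396e+02 1.762e+02 1.000e-01] yaw -6.19 tilt [-0. -0. -1.] gap 58.5 F [ 0.2 -0.5 -0.5]
shift [-0.0008  0.0013  0.0041] turn z 0.000 rows>=0.1 / 0.0
```

View pics/w19.png

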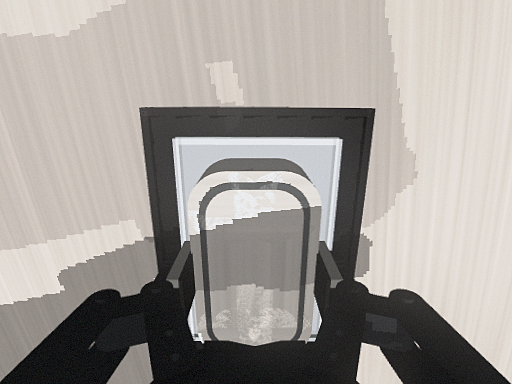

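The tin is inside the tray walls, with about 10 mm of gap at the far end and even gaps at the sides. Creeping down.

Emit:
arm_command([
  {"xyz": [0,0.001,0.001],"rot": [0,0,0],"jaw": 0.3},
  {"xyz": [0,0.001,0.002],"rot": [0,0,0],"jaw": 0.3},
  {"xyz": [0,0.001,0.003],"rot": [0,0,0],"jaw": 0.3},
  {"xyz": [0,0.001,0.003],"rot": [0,0,0],"jaw": 0.3},
])

```text
t: 32.12
tool_pos: [639.4, 175.2, -3.1]
tool_rot: [0.0, 0.999, -0.054, -0.0]
contact_force: [0.2, -0.2, -0.3]
finger_gap: 58.7
```

Emit:
arm_command([
  {"xyz": [0,0,0.0005],"rot": [0,0,0],"jaw": 0.3},
  {"xyz": [0,0,0.001],"rot": [0,0,0],"jaw": 0.3},
  {"xyz": [0,0,0.001],"rot": [0,0,0],"jaw": 0.3},
])

```text
t: 32.5
tool_pos: [639.5, 175.1, -4.0]
tool_rot: [0.0, 0.999, -0.054, -0.0]
contact_force: [0.2, -1.2, -0.9]
finger_gap: 58.7
```

Emit:
arm_command([
  {"xyz": [0,0,0.0005],"rot": [0,0,0],"jaw": 0.3},
  {"xyz": [0,0,0.001],"rot": [0,0,0],"jaw": 0.3},
  {"xyz": [0,0,0.0015],"rot": [0,0,0],"jaw": 0.3},
  {"xyz": [0,0,0.0015],"rot": [0,0,0],"jaw": 0.3},
])

```text
t: 33.0
tool_pos: [639.6, 175.2, -4.2]
tool_rot: [0.0, 0.999, -0.054, -0.0]
contact_force: [-3.6, -0.2, 6.4]
finger_gap: 58.7
```

Contact at −4.2, as predicted. Releasing and rising.

Emit:
arm_command([
  {"xyz": [0,0,-0.001],"rot": [0,0,0],"jaw": 0.3},
  {"xyz": [0,0,-0.001],"rot": [0,0,0],"jaw": 0.8},
  {"xyz": [0,0,-0.001],"rot": [0,0,0],"jaw": 0.9},
  {"xyz": [0,0,-0.001],"rot": [0,0,0],"jaw": 1},
  {"xyz": [0,0,-0.001],"rot": [0,0,0],"jaw": 1},
  {"xyz": [0,0,-0.001],"rot": [0,0,0],"jaw": 1},
])

```text
t: 33.75
tool_pos: [639.5, 175.1, -4.5]
tool_rot: [0.0, 0.999, -0.054, -0.0]
contact_force: [-0.9, -0.0, -0.3]
finger_gap: 85.5
```

Emit:
arm_command([
  {"xyz": [0,0,-0.015],"rot": [0,0,0],"jaw": 1},
  {"xyz": [0,0,-0.04],"rot": [0,0,0],"jaw": 1},
  {"xyz": [0,0,-0.08],"rot": [0,0,0],"jaw": 1},
  {"xyz": [0,0,-0.13],"rot": [0,0,0],"jaw": 1},
  {"xyz": [0,0,-0.18],"rot": [0,0,0],"jaw": 1},
  {"xyz": [0,0,-0.18],"rot": [0,0,0],"jaw": 1},
  {"xyz": [0,0,-0.18],"rot": [0,0,0],"jaw": 1},
])

```text
t: 34.62
tool_pos: [639.4, 175.2, 176.2]
tool_rot: [-0.0, 0.999, -0.054, 0.0]
contact_force: [-0.2, -0.3, -0.8]
finger_gap: 85.2
```

```bash
python3 go.py 440 2 130 -6.2;python3 - <<'E'
from h import *
c=env.read_camera('wrist'); cv2.imwrite('pics/w20.png',c['image'])
q=[(638.5+x*np.sin(np.radians(83.8))+y*np.cos(np.radians(83.8)),173.1-x*np.cos(np.radians(83.8))+y*np.sin(np.radians(83.8)),35) for x,y in ((0,0),(30,0),(-30,0),(0,52),(0,-52))]
print(proj(c,q).round(0).tolist())
E
```

```text
t 34.62 pos [639.4 175.2 176.2] yaw -6.19 tilt [ 0.001  0.    -1.   ] gap 85.2 F [-0.2 -0.3 -0.8]
shift [-0.1796  0.1937  0.0461] turn z 0.000 rows>=4.3 / 0.0
[[254.0, 180.0], [282.0, 180.0], [226.0, 180.0], [254.0, 131.0], [254.0, 224.0]]
```

View pics/w20.png

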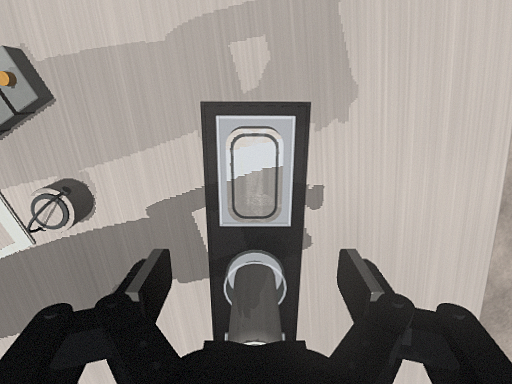

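The flat tin lies inside the tray, its top centred at about (255,175). Measuring its centre, then going to the small tin.

```bash
python3 - <<'E'
from h import *
c=env.read_camera('wrist')
print("tin",plane(c,(255,175),35),plane(c,(255,127),35),plane(c,(255,223),35),plane(c,(226,180),35),plane(c,(284,180),35))
print("tray",[plane(c,q,13).round(1).tolist() for q in ((217,115),(296,115),(291,227),(220,227))])
E
```

```text
tin [638.77272269 178.51755883  35.        ] [644.1177425  228.45681254  35.        ] [632.8410624  123.07491304  35.        ] [607.28625424 176.34009243  35.        ] [669.07111097 169.71655305  35.        ]
tray [[604.6, 243.4, 13.0], [689.1, 234.3, 13.0], [674.7, 103.3, 13.0], [588.9, 112.5, 13.0]]
```

Emit:
arm_command([
  {"xyz": [-0.015,0.016,0],"rot": [0,0,0],"jaw": 1},
  {"xyz": [-0.05,0.054,0],"rot": [0,0,0],"jaw": 1},
  {"xyz": [-0.09,0.097,0],"rot": [0,0,0],"jaw": 1},
  {"xyz": [-0.13,0.14,0.02],"rot": [0,0,0],"jaw": 1},
  {"xyz": [-0.165,0.178,0.05],"rot": [0,0,0],"jaw": 1},
  {"xyz": [-0.178,0.192,0.08],"rot": [0,0,0],"jaw": 1},
  {"xyz": [-0.18,0.194,0.086],"rot": [0,0,0],"jaw": 1},
  {"xyz": [-0.18,0.194,0.086],"rot": [0,0,0],"jaw": 1},
  {"xyz": [-0.18,0.194,0.086],"rot": [0,0,0],"jaw": 1},
])

```text
t: 35.85
tool_pos: [441.3, 2.1, 91.0]
tool_rot: [-0.0, 0.999, -0.054, 0.001]
contact_force: [0.0, 0.9, 0.3]
finger_gap: 85.3
```

```bash
python3 go.py 440 2 -8 -6.2;python3 - <<'E'
from h import *
c=env.read_camera('wrist'); cv2.imwrite('pics/w21.png',c['image']); print(proj(c,[[440,2,42]]))
E
```

```text
t 35.85 pos [441.3   2.1  91. ] yaw -6.14 tilt [ 0.002 -0.    -1.   ] gap 85.3 F [0.  0.9 0.3]
shift [-0.0015  0.0002  0.099 ] turn z 0.001 rows>=1.6 / 0.0
[[253.61076153 209.58541397]]
```

View pics/w21.png

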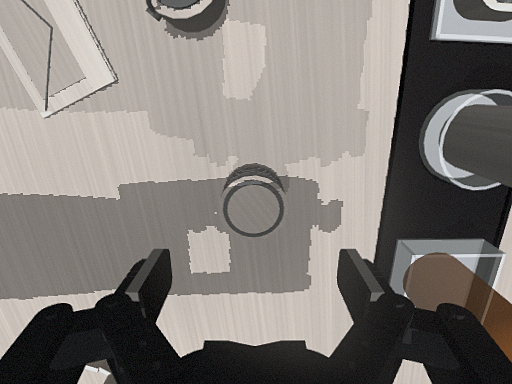

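The small tin's top is at (253,208) and I predicted (254,210). It has a plain ribbed top without a handle, so it's the right one. Descending and gripping.

Emit:
arm_command([
  {"xyz": [-0.001,-0.001,0.02],"rot": [0,0,0],"jaw": 1},
  {"xyz": [-0.001,-0.001,0.045],"rot": [0,0,0],"jaw": 1},
  {"xyz": [-0.001,-0.001,0.07],"rot": [0,0,0],"jaw": 1},
  {"xyz": [-0.001,-0.001,0.088],"rot": [0,0,0],"jaw": 1},
  {"xyz": [-0.001,-0.001,0.096],"rot": [0,0,0],"jaw": 1},
  {"xyz": [-0.001,-0.001,0.099],"rot": [0,0,0],"jaw": 1},
  {"xyz": [-0.001,-0.001,0.099],"rot": [0,0,0],"jaw": 1},
])

```text
t: 36.78
tool_pos: [439.5, 2.8, -8.7]
tool_rot: [0.0, 0.999, -0.054, 0.001]
contact_force: [-0.6, 0.0, 0.1]
finger_gap: 85.2
```

```bash
python3 go.py 440 2 -8 -6.2;python3 - <<'E'
from h import *
c=env.read_camera('wrist'); cv2.imwrite('pics/w22.png',c['image'])
c=env.read_camera('scene'); crop(c['image'],200,120,320,210,6,'pics/s22.png')
E
```

```text
t 36.77 pos [439.5   2.8  -8.7] yaw -6.18 tilt [ 0.001 -0.    -1.   ] gap 85.2 F [-0.6  0.   0.1]
shift [ 0.0006  0.0008 -0.0007] turn z 0.000 rows>=0.0 / 0.0
```

View pics/s22.png

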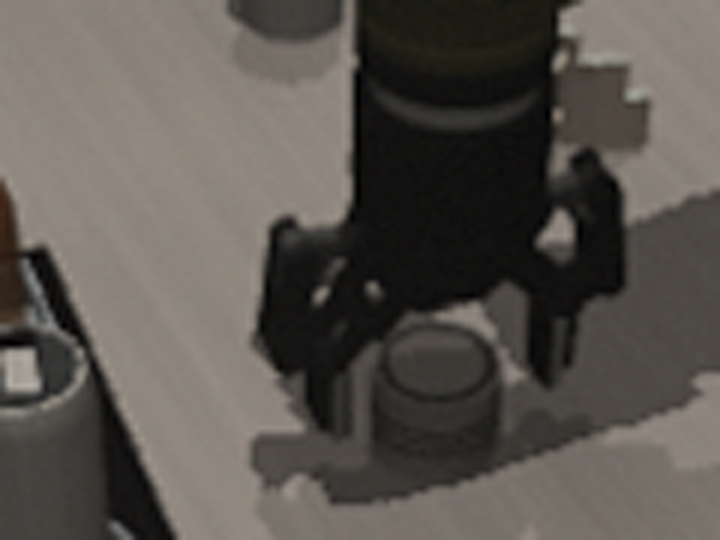

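View pics/w22.png

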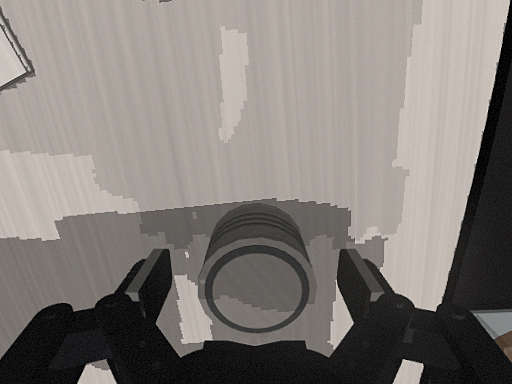

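The fingers straddle the tin with the palm clear of its top. Closing and lifting.

Emit:
arm_command([
  {"xyz": [0,0,0],"rot": [0,0,0],"jaw": 0.8},
  {"xyz": [0,0,0],"rot": [0,0,0],"jaw": 0.7},
  {"xyz": [0,0,0],"rot": [0,0,0],"jaw": 0.6},
  {"xyz": [0,0,0],"rot": [0,0,0],"jaw": 0.4},
  {"xyz": [0,0,0],"rot": [0,0,0],"jaw": 0.3},
  {"xyz": [0,0,0],"rot": [0,0,0],"jaw": 0.3},
  {"xyz": [0,0,0],"rot": [0,0,0],"jaw": 0.3},
])

```text
t: 37.75
tool_pos: [439.4, 2.7, -8.7]
tool_rot: [0.0, 0.999, -0.054, 0.0]
contact_force: [-1.2, 0.1, 5.2]
finger_gap: 52.4
```

Emit:
arm_command([
  {"xyz": [0,0,-0.005],"rot": [0,0,0],"jaw": 0.3},
  {"xyz": [0,0,-0.02],"rot": [0,0,0],"jaw": 0.3},
  {"xyz": [0,0,-0.05],"rot": [0,0,0],"jaw": 0.3},
  {"xyz": [0,0,-0.09],"rot": [0,0,0],"jaw": 0.3},
  {"xyz": [0,0,-0.13],"rot": [0,0,0],"jaw": 0.3},
  {"xyz": [0,0,-0.15],"rot": [0,0,0],"jaw": 0.3},
  {"xyz": [0,0,-0.15],"rot": [0,0,0],"jaw": 0.3},
  {"xyz": [0,0,-0.15],"rot": [0,0,0],"jaw": 0.3},
])

```text
t: 38.75
tool_pos: [438.0, 2.9, 139.7]
tool_rot: [-0.0, 0.999, -0.054, -0.001]
contact_force: [0.7, -0.0, -0.4]
finger_gap: 52.8
```

```bash
python3 go.py 638.5 175 140 -6.2;python3 - <<'E'
from h import *
c=env.read_camera('wrist'); cv2.imwrite('pics/w23.png',c['image'])
s=env.read_state(); r=rot(s["tool_rot"])
for k in (-50,): print(proj(c,[s["tool_pos"]+r.apply([x,y,k]) for x,y in ((0,0),(0,-27),(-27,0),(27,0),(0,27))]).round(0).tolist())
E
```

```text
t 38.75 pos [438.    2.9 139.7] yaw -6.19 tilt [-0.001  0.    -1.   ] gap 52.8 F [ 0.7 -0.  -0.4]
shift [ 0.1808 -0.1927 -0.0006] turn z 0.000 rows>=4.2 / 0.0
[[256.0, 289.0], [256.0, 235.0], [196.0, 288.0], [315.0, 288.0], [255.0, 335.0]]
```

View pics/w23.png

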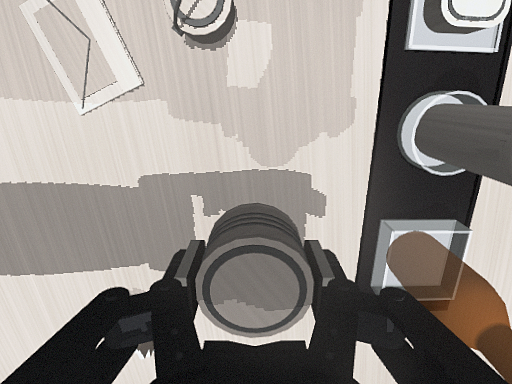

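The small tin is held centred (circle centre at about (256,286), predicted (256,288)). Carrying it to the flat tin.

Emit:
arm_command([
  {"xyz": [0.012,-0.018,-0.02],"rot": [0,0,0],"jaw": 0.3},
  {"xyz": [0.04,-0.06,-0.04],"rot": [0,0,0],"jaw": 0.3},
  {"xyz": [0.075,-0.1,-0.04],"rot": [0,0,0],"jaw": 0.3},
  {"xyz": [0.115,-0.14,-0.04],"rot": [0,0,0],"jaw": 0.3},
  {"xyz": [0.15,-0.175,-0.04],"rot": [0,0,0],"jaw": 0.3},
  {"xyz": [0.174,-0.19,-0.02],"rot": [0,0,0],"jaw": 0.3},
  {"xyz": [0.181,-0.193,0.01],"rot": [0,0,0],"jaw": 0.3},
  {"xyz": [0.181,-0.193,0.04],"rot": [0,0,0],"jaw": 0.3},
  {"xyz": [0.181,-0.193,0.06],"rot": [0,0,0],"jaw": 0.3},
  {"xyz": [0.181,-0.193,0.06],"rot": [0,0,0],"jaw": 0.3},
])

```text
t: 40.05
tool_pos: [637.4, 174.7, 77.3]
tool_rot: [0.001, 0.999, -0.054, -0.003]
contact_force: [-1.1, -0.4, -0.4]
finger_gap: 52.4
```

Emit:
arm_command([
  {"xyz": [0,0,0],"rot": [0,0,0],"jaw": 0.3},
  {"xyz": [0,0,0],"rot": [0,0,0],"jaw": 0.3},
])

```text
t: 40.3
tool_pos: [640.7, 175.4, 82.6]
tool_rot: [-0.0, 0.999, -0.054, 0.002]
contact_force: [-0.4, 0.4, -0.3]
finger_gap: 52.6
```

```bash
python3 go.py 638.5 175 30 -6.2;python3 - <<'E'
from h import *
c=env.read_camera('wrist'); cv2.imwrite('pics/w24.png',c['image'])
c=env.read_camera('scene'); crop(c['image'],130,150,330,300,4,'pics/s24.png')
E
```

```text
t 40.30 pos [640.7 175.4  82.6] yaw -6.19 tilt [ 0.003  0.001 -1.   ] gap 52.6 F [-0.4  0.4 -0.3]
shift [-0.0023  0.0006  0.0526] turn z 0.000 rows>=0.8 / 0.0
```

View pics/w24.png

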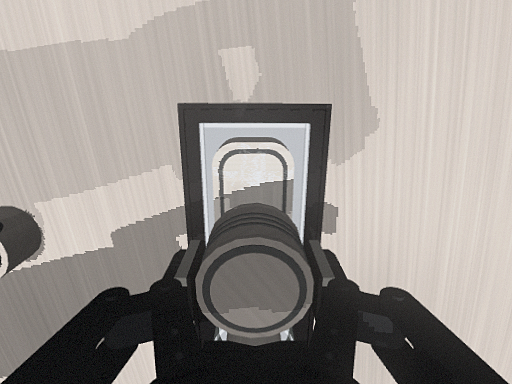

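View pics/s24.png

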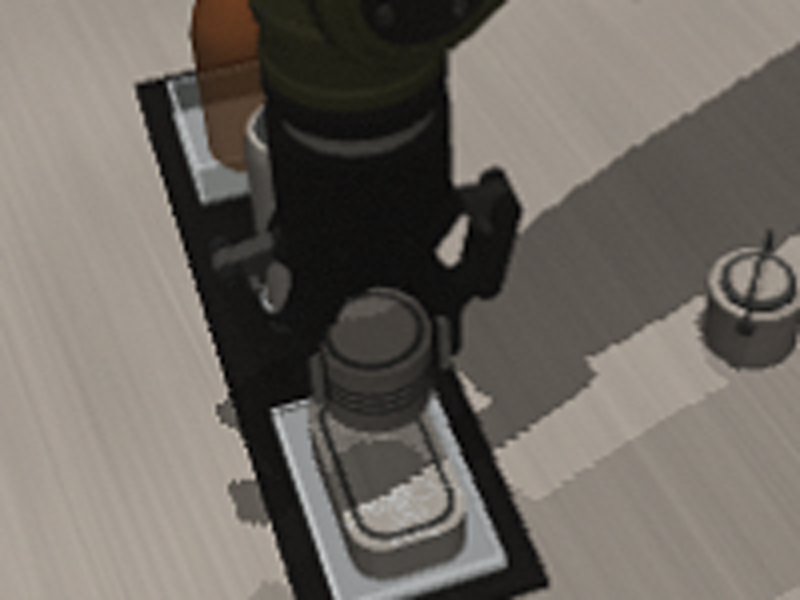

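Well aligned. Lowering to 30, then creeping to contact, expected near 26.

Emit:
arm_command([
  {"xyz": [-0.001,0,0.012],"rot": [0,0,0],"jaw": 0.3},
  {"xyz": [-0.001,0,0.027],"rot": [0,0,0],"jaw": 0.3},
  {"xyz": [-0.001,0,0.038],"rot": [0,0,0],"jaw": 0.3},
  {"xyz": [-0.001,0,0.045],"rot": [0,0,0],"jaw": 0.3},
  {"xyz": [-0.001,0,0.048],"rot": [0,0,0],"jaw": 0.3},
  {"xyz": [-0.001,0,0.049],"rot": [0,0,0],"jaw": 0.3},
  {"xyz": [-0.001,0,0.049],"rot": [0,0,0],"jaw": 0.3},
])

```text
t: 41.28
tool_pos: [638.9, 175.4, 32.1]
tool_rot: [-0.0, 0.999, -0.054, 0.0]
contact_force: [-0.4, -0.7, -0.4]
finger_gap: 52.2
```

```bash
python3 go.py 638.5 175 27 -6.2;python3 - <<'E'
from h import *
c=env.read_camera('wrist'); cv2.imwrite('pics/w25.png',c['image'])
E
```

```text
t 41.27 pos [638.9 175.4  32.1] yaw -6.19 tilt [ 0.001  0.    -1.   ] gap 52.2 F [-0.4 -0.7 -0.4]
shift [-0.0004  0.0004  0.0051] turn z 0.000 rows>=0.1 / 0.0
```

View pics/w25.png

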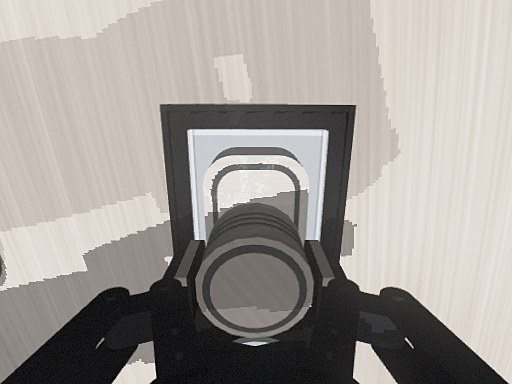

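```bash
python3 - <<'E'
from h import *
c=env.read_camera('wrist')
a=plane(c,(257,155),35);b=plane(c,(256,205),41);print(a,b,a-b)
print(proj(c,[[638.5+.108*d,175+.994*d,z] for d,z in ((52,35),(27,41))]))
E
```

```text
[645.20656731 227.36792542  35.        ] [641.77496051 200.53191056  41.        ] [ 3.43160679 26.83601486 -6.        ]
[[255.15678065 156.42619221]
 [255.11225948 202.8813537 ]]
```

Emit:
arm_command([
  {"xyz": [0,0,0.001],"rot": [0,0,0],"jaw": 0.3},
  {"xyz": [0,0,0.002],"rot": [0,0,0],"jaw": 0.3},
  {"xyz": [0,0,0.003],"rot": [0,0,0],"jaw": 0.3},
  {"xyz": [0,0,0.004],"rot": [0,0,0],"jaw": 0.3},
  {"xyz": [0,0,0.004],"rot": [0,0,0],"jaw": 0.3},
])

```text
t: 42.0
tool_pos: [638.4, 175.3, 27.4]
tool_rot: [0.0, 0.999, -0.054, -0.0]
contact_force: [0.3, 0.5, -0.8]
finger_gap: 52.6
```

Centred within about 2 mm along the tin. Continuing to creep down.

Emit:
arm_command([
  {"xyz": [0,0,0.0005],"rot": [0,0,0],"jaw": 0.3},
  {"xyz": [0,-0.001,0.001],"rot": [0,0,0],"jaw": 0.3},
  {"xyz": [0,-0.001,0.0015],"rot": [0,0,0],"jaw": 0.3},
  {"xyz": [0,-0.001,0.0015],"rot": [0,0,0],"jaw": 0.3},
])

```text
t: 42.5
tool_pos: [638.7, 176.4, 26.4]
tool_rot: [-0.0, 0.999, -0.054, 0.0]
contact_force: [-1.1, 0.9, 1.3]
finger_gap: 52.4
```

Emit:
arm_command([
  {"xyz": [0,0,0.0005],"rot": [0,0,0],"jaw": 0.3},
  {"xyz": [0,0,0.001],"rot": [0,0,0],"jaw": 0.3},
  {"xyz": [0,0,0.001],"rot": [0,0,0],"jaw": 0.3},
])

```text
t: 42.88
tool_pos: [638.8, 176.4, 26.4]
tool_rot: [-0.0, 0.999, -0.054, -0.0]
contact_force: [-4.8, -1.1, 7.3]
finger_gap: 52.6
```

Contact at 26.4, as predicted. Easing off, opening, and rising.

Emit:
arm_command([
  {"xyz": [0,0,-0.001],"rot": [0,0,0],"jaw": 0.3},
  {"xyz": [0,0,-0.001],"rot": [0,0,0],"jaw": 0.7},
  {"xyz": [0,0,-0.001],"rot": [0,0,0],"jaw": 0.8},
  {"xyz": [0,0,-0.001],"rot": [0,0,0],"jaw": 0.9},
  {"xyz": [0,0,-0.001],"rot": [0,0,0],"jaw": 1},
  {"xyz": [0,0,-0.001],"rot": [0,0,0],"jaw": 1},
  {"xyz": [0,0,-0.001],"rot": [0,0,0],"jaw": 1},
])

```text
t: 43.75
tool_pos: [638.7, 176.3, 26.1]
tool_rot: [0.0, 0.999, -0.054, 0.0]
contact_force: [-0.5, 1.4, -0.4]
finger_gap: 85.3
```

Emit:
arm_command([
  {"xyz": [0,0,-0.01],"rot": [0,0,0],"jaw": 1},
  {"xyz": [0,0,-0.03],"rot": [0,0,0],"jaw": 1},
  {"xyz": [0,0,-0.07],"rot": [0,0,0],"jaw": 1},
  {"xyz": [0,0,-0.12],"rot": [0,0,0],"jaw": 1},
  {"xyz": [0,0,-0.17],"rot": [0,0,0],"jaw": 1},
  {"xyz": [0,-0.04,-0.2],"rot": [0,0,0],"jaw": 1},
  {"xyz": [0,-0.09,-0.2],"rot": [0,0,0],"jaw": 1},
  {"xyz": [-0.04,-0.13,-0.2],"rot": [0,0,0],"jaw": 1},
  {"xyz": [-0.09,-0.16,-0.2],"rot": [0,0,0],"jaw": 1},
  {"xyz": [-0.14,-0.19,-0.2],"rot": [0,0,0],"jaw": 1},
])

```text
t: 45.0
tool_pos: [518.8, 381.6, 228.2]
tool_rot: [-0.001, 0.999, -0.054, 0.001]
contact_force: [-0.0, 1.5, 0.1]
finger_gap: 85.2
```

Emit:
arm_command([
  {"xyz": [-0.04,-0.03,0],"rot": [0,0,0],"jaw": 1},
  {"xyz": [-0.09,-0.06,0],"rot": [0,0,0],"jaw": 1},
  {"xyz": [-0.13,-0.08,0],"rot": [0,0,0],"jaw": 1},
  {"xyz": [-0.15,-0.1,0],"rot": [0,0,0],"jaw": 1},
  {"xyz": [-0.15,-0.1,0],"rot": [0,0,0],"jaw": 1},
  {"xyz": [-0.15,-0.1,0],"rot": [0,0,0],"jaw": 1},
])

```text
t: 45.75
tool_pos: [382.1, 495.6, 227.3]
tool_rot: [-0.0, 0.999, -0.054, 0.001]
contact_force: [0.2, -0.5, -0.6]
finger_gap: 85.2
```

```bash
python3 go.py 638.5 175 27 -6.2;python3 - <<'E'
from h import *
c=env.read_camera('top'); crop(c['image'],80,60,440,320,2.2,'pics/t26.png')
c=env.read_camera('scene'); crop(c['image'],130,60,390,260,3,'pics/s26.png')
E
```

```text
t 45.75 pos [382.1 495.6 227.3] yaw -6.19 tilt [ 0.001  0.001 -1.   ] gap 85.2 F [ 0.2 -0.5 -0.6]
shift [0.2893 0.2913 0.2004] turn z 0.000 rows>=7.3 / 0.0
```

View pics/t26.png

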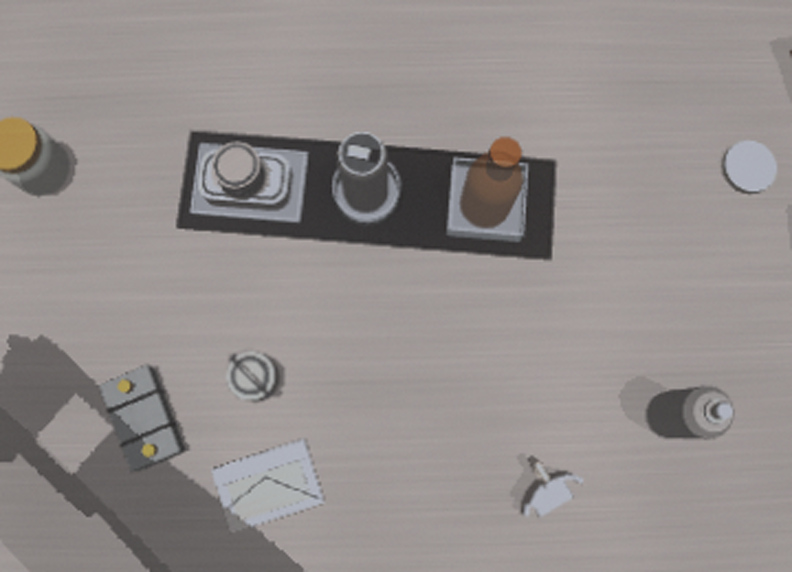

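View pics/s26.png

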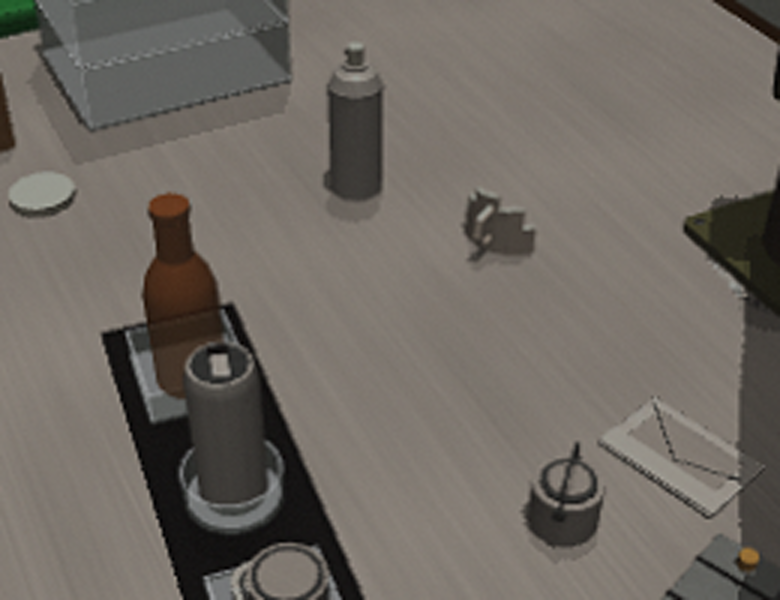

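Everything appears in place. I'll check upright and centred numerically across the two views.

```bash
python3 - <<'E'
from h import *
T=env.read_camera("top");S=env.read_camera("scene")
t=lambda X,Y:((X+.5)/2.2-.5+80,(Y+.5)/2.2-.5+60); s=lambda X,Y:((X+.5)/3-.5+130,(Y+.5)/3-.5+60)
for n,a,b in (("bottle lip ~(608,-106,182)",t(506,151),s(169,206)),("can top ~(625,34,141)",t(362,153),s(220,365)),("small top ~(638,176,77)",t(237,166),s(288,573))):
  p,g=cross(T,a,S,b); print(n,p.round(1),round(g,1))
crop(S["image"],150,150,290,320,3.5,'pics/s27.png')
E
```

```text
bottle lip ~(608,-106,182) [ 608.  -104.5  181.2] 0.7
can top ~(625,34,141) [624.2  34.3 140.7] 0.1
small top ~(638,176,77) [636.8 173.6  77.6] 1.1
```

View pics/s27.png

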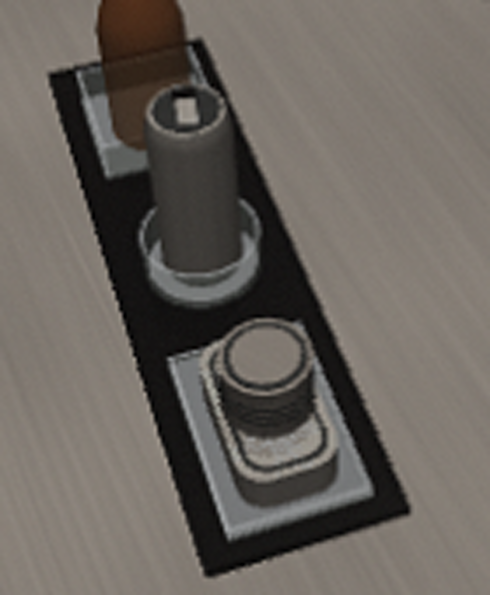

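All heights and positions match the targets within about 2 mm, so I'm handing in.

```bash
python3 -c "
from cell import env
print(env.sign_off())"
```

```text
the job is handed in; nothing more can be done
None
```

All four packs are loaded and the job is handed in, at about 46 s of the 120 s allowed. They went in the order asked:
1. The bottle stands in the square tray. I set it down by creeping, and the contact force was about 5 N.
2. The can stands in the round tray.
3. The flat tin lies in the oblong tray.
4. The small tin stands in the middle on top of the flat tin.

**Last checks:** two-view positions with the gripper open and well clear:

| Item | Measured (mm) | Expected (mm) |
|---|---|---|
| bottle lip | (608, −104.5, 181.2) | (608, −106, 182) |
| can top | (624.2, 34.3, 140.7) | (625, 34, 141) |
| small tin top | (636.8, 173.6, 77.6) | (638, 176, 77) |

The flat tin's centre is about (638.5, 175). The pictures show the packs upright and the spray can, battery pack and paint pot where they were at the start.

**What failed or disagreed:**
- **Missed grasp:** my first grasp of the flat tin missed and closed above it without moving it. In the camera views the fingertips stood about 14 to 28 mm behind the reported TCP, not 19 mm ahead as described. I lowered the next grasps to match.
- **High grips:** for the same reason the bottle and can were held higher than I had planned, near the lip and the rim. Both held and were set down at the expected heights.

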